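Return the spent gas traps

TASK

Take every spent gas trap (amber band) off the manifold and lock it in the return cradle: swing the cradle's clamp open, draw back each spent trap's sprung coupling sleeve until the trap is released, pull the trap straight out, never by force, so that the sleeve snaps fully forward, and lay it flat in a cradle pocket with its nipple towards the clamp hinge; finally swing the clamp shut over them. Leave the good trap (green band) connected and untouched, and do not disturb the glass vial.

Things in the scene. Friction and masses are not known exactly. Their poses are not given: they have to be found in the camera images.
- trap_amber_1: gas trap: white housing 80 x 28 x 28 mm, amber-orange (spent) band round it, brass nipple on one end. Origin: middle of housing; x: towards nipple. Nipple x 40 to 76 mm: shank 18 mm thick, 16 long; groove 8 thick, 10 long; end collar 18 thick, 10 long. About 110 g, balance point 3 to 12 mm from the origin towards the nipple. Starts locked in one of the sockets, or is absent
- trap_amber_2: gas trap: white housing 80 x 28 x 28 mm, amber-orange (spent) band round it, brass nipple on one end. Origin: middle of housing; x: towards nipple. Nipple x 40 to 76 mm: shank 18 mm thick, 16 long; groove 8 thick, 10 long; end collar 18 thick, 10 long. About 110 g, balance point 3 to 12 mm from the origin towards the nipple. Starts locked in one of the sockets, or is absent
- trap_amber_3: gas trap: white housing 80 x 28 x 28 mm, amber-orange (spent) band round it, brass nipple on one end. Origin: middle of housing; x: towards nipple. Nipple x 40 to 76 mm: shank 18 mm thick, 16 long; groove 8 thick, 10 long; end collar 18 thick, 10 long. About 110 g, balance point 3 to 12 mm from the origin towards the nipple. Starts locked in one of the sockets, or is absent
- trap_green: gas trap: white housing 80 x 28 x 28 mm, green (still good) band round it, brass nipple on one end. Origin: middle of housing; x: towards nipple. Same shape as the amber ones. Locked in one of the sockets; stays there untouched
- manifold: white gas manifold, origin on the table; four coupling sockets point along its -x at y = -99, -33, 33, 99 mm, axis at z 80. White case from x = 120 mm on, top at z 100; brass tubes (26 mm across) from there to x = 66. A locked trap has its origin at x = 24 on the socket axis, x along the manifold's +x. Base plate below, top at z 12. Any trap may be in any socket; some are empty
- sleeve_1 (a joint): travel of the sprung sleeve of socket 1 (manifold y = -99 mm): 0 = forward (locks), 0.010 m = fully back, towards the white case (manifold +x). Beyond about 0.008 a trap is released. Spring 4 N at the start, 6.5 N fully back
- sleeve_1_mid (a point): middle of sleeve 1, on the socket axis; moves with the sleeve: steel ring with blue bands, 34 mm across, 32 mm long along manifold x, to be gripped across from above. On release a spring plunger pushes the trap 10 mm out (origin to x = about 14 mm); there it stays, guided and loose, and keeps the sleeve about 6 mm back
- sleeve_2 (a joint): travel of the sprung sleeve of socket 2 (manifold y = -33 mm): 0 = forward (locks), 0.010 m = fully back, towards the white case (manifold +x). Beyond about 0.008 a trap is released. Spring 4 N at the start, 6.5 N fully back
- sleeve_2_mid (a point): middle of sleeve 2, on the socket axis; moves with the sleeve: steel ring with blue bands, 34 mm across, 32 mm long along manifold x, to be gripped across from above. From there it must travel 25 mm or more straight along the manifold's -x to leave the tube; then the sleeve snaps forward by itself
- sleeve_3 (a joint): travel of the sprung sleeve of socket 3 (manifold y = 33 mm): 0 = forward (locks), 0.010 m = fully back, towards the white case (manifold +x). Beyond about 0.008 a trap is released. Spring 4 N at the start, 6.5 N fully back
- sleeve_3_mid (a point): middle of sleeve 3, on the socket axis; moves with the sleeve: steel ring with blue bands, 34 mm across, 32 mm long along manifold x, to be gripped across from above. A trap that is not pushed out locks again when its sleeve is let go
- sleeve_4 (a joint): travel of the sprung sleeve of socket 4 (manifold y = 99 mm): 0 = forward (locks), 0.010 m = fully back, towards the white case (manifold +x). Beyond about 0.008 a trap is released. Spring 4 N at the start, 6.5 N fully back
- sleeve_4_mid (a point): middle of sleeve 4, on the socket axis; moves with the sleeve: steel ring with blue bands, 34 mm across, 32 mm long along manifold x, to be gripped across from above. The outer end of each trap rests on a post 14 mm wide (y), x -8 to 8 mm, top 14 mm under the socket axis
- cradle: grey fixed cradle plate, 250 mm wide (y), 12 thick, origin on the table, x along its three pockets (pitch 68 mm in y). Ribs 5 mm high, 3 thick at y = -102, -34, 34, 102; end walls 10 mm high enclose x from -60 to 80 mm. A trap lies flat along x in a pocket, nipple towards +x, its origin 26 mm above the table, its housing under the clamp's press bar
- pocket_1 (a point): pocket 1: where the middle of the housing's underside belongs (cradle x = -8 mm, y = -68 mm), on the pocket floor 12 mm above the table
- pocket_2 (a point): pocket 2: where the middle of the housing's underside belongs (cradle x = -8 mm, y = 0 mm), on the pocket floor 12 mm above the table
- pocket_3 (a point): pocket 3: where the middle of the housing's underside belongs (cradle x = -8 mm, y = 68 mm), on the pocket floor 12 mm above the table
- clamp (a joint): angle of the cradle's clamp, a steel U-shaped bail hinged on an axis along the cradle's y: 0 = shut, press bar across the housings' tops; swings up and back (to the cradle's +x) to its open stop at 1.9 rad. Over-centre spring: below about 1.0 driven shut, above driven open, up to 0.35 N m; near shut its weight adds 0.3 N m. Over traps it rests, pressing on them, at about 0.025
- clamp_handle (a point): middle of the clamp's red grip, a round bar 14 mm thick and 90 mm long along the cradle's y, 150 mm out from the hinge axis and, when shut, 29 mm above it (75 mm above the table); free space all round
- clamp_pivot (a point): point on the clamp's hinge axis, 46 mm above the table, mid-width (cradle x = 72 mm)
- vial_amber: small brown glass vial, 28 mm thick, 55 mm tall, origin under its base: a bystander

How it is judged:
By the outcome, as a careful person would: the job done as asked, in the order asked, and still so for the second after the job is handed in, with the robot touching nothing.
Of trap_amber_1, trap_amber_2, trap_amber_3 only 2 to 3 are there at a start; the rules pass over those that are not, and their reading is None.
At some moment in a run one of trap_amber_1, trap_amber_2, trap_amber_3 may be knocked a few centimetres aside while the robot is not near it.
Once in a run the grip may slacken for a moment while it holds something.
It also fails if it takes over 210 s, if anything falls off the work surface, if the arm or the gripper's body presses on something with over 40 N, if the wrist force passes 120 N, or if a joint passes its speed limit or range.

ROBOT

A 7-joint arm with a two-finger parallel gripper is mounted at the origin on the work surface. World frame = base frame: x ahead of the robot, y to its left, z up, the work surface at z = 0. Lengths are in m, angles in rad, forces in N, time in s.
With the tool pointing down it reaches from about 0.425 to 0.925 m from the base axis. Payload 6.8 kg.
Tool frame: the origin (TCP) lies on the centre line of the jaws, within the pads' length; the fingertips stand 11 mm ahead of it and the grasp point (between the pads) lies 8 mm behind it; z points along the fingers, y is the direction in which the jaws open and shut (so a half turn about z gives the same grasp; the last joint's range is limited). The gripper opens to 85 mm and grips with 20 to 120 N. Pads are 22 mm wide; open, the fingers measure 114 mm over their backs; the gripper's body (76 mm by 85 mm) begins 54 mm behind the grasp point. The pads swing forward as they close: fully open they stand 13 mm farther back than shut.
Start: joints at [1.009, 0.477, 0.022, 1.555, -0.011, 1.109, -0.083], TCP at [0.296, -0.607, 0.242] pointing down, gripper open.
Joint ranges: [-2.96, 2.96], [-0.34, 2.1], [-1.41, 1.46], [0.24, 2.44], [-1.37, 4.51], [0.17, 1.92], [-2.96, 2.96]. Speed limits (rad/s): [2.39, 2.39, 3.14, 3.14, 3.14, 3.14, 3.14].

INTERFACE

Orientations are given as a rotation vector (axis times angle).
In Python, from bench import r gives the robot as it stands.
- The arm moves only by the tool send_rows, never from a script. Its argument "deltas" is a list of rows, each a list of 7 numbers: the opening, from 0 (shut) to 1 (fully open), then the shift along the tool's x, y, z as a fraction of full scale, then the turn, a rotation vector about the tool's x, y, z as a fraction of full scale. In form: [[hand, x, y, z, ax, ay, az], ...]. A call has 1 to 20 rows; each row is the pose to reach, as a shift and turn from the pose commanded when the call began, along the tool's axes at that moment, turning the shorter way round; what a row does not reach only later rows make up. Full scale, the value 1, is 150 mm for a shift and 180 degrees for a turn. A row lasts 1/12 s, in which the tool goes at most 41.7 mm and 7.16 degrees, less where a joint would pass 70% of its speed; a pose out of reach is approached as far as the arm can. A call with a number of a shift or a turn outside -1 to 1 is refused whole. A call with a gripper value outside its range is refused whole. The fingers move at their own pace and stop on an object; "squeeze" is the grip in N (left out, the last holds). Time passes only in rows, so rows that repeat a pose let the fingers close. It gives the time, the measured TCP pose, the force and the opening at its end, in the units of the state.
- r.get_obs(): the state, without advancing time (a new reading comes with each control period).
- r.grab_frame(name): name is "side" or "top"; returns a dict with "pixels" (480x640x3 uint8, red, green, blue), "camera_matrix" (3x3 intrinsics, pixels), "rvec" (rotation vector, rad) and "tvec" (3), from world to camera coordinates, as OpenCV has them. Camera axes: x right, y down, z forward; pixel columns grow to the right and rows downward; lengths in m; the calibration is good to about 2 mm. A picture is of the moment at which its call begins. There is no depth.
- r.hand_in(): hands the job in, once; it reports no verdict.
The state is a dict: "clock": time; "joints": joint angles; "qvel": joint speeds; "tau": joint torques, N m; "tcp_pos": TCP position; "orientation": TCP orientation; "contact_force": force on the tool from outside, world axes, zero at the start; "moment": the same for the moment, N m; "grip_width": finger opening in m.
Only numpy, scipy, OpenCV 4.12 (cv2) and the standard library are available. Lean on these libraries where they do the work, as an engineer would, in place of code of your own. Each camera call takes 0.05 s, during which the arm holds its last target. There are 200 camera calls.

## Working session

There is one attempt and no reset: what is moved stays moved. The work goes in short steps, Python scripts to look and compute and a tool call to move; the robot and the scene stay as the last step left them, time stands still between calls to the robot, and variables do not carry over. Pictures are saved under pics/ and viewed, about 12 in all and at most 16, crops included, and the job is handed in when it is done.

Besides the shell and the picture viewer there is one more tool, called by a JSON object that holds its "op" and its "data", one argument or row to a line. send_rows: Moves the arm, as the interface text tells. Shift numbers are shares of 150 mm and turn numbers shares of 180 degrees, none past 1 either way. Its arguments: {"type":"object","properties":{"deltas":{"type":"array","items":{"type":"array","items":{"type":"number"}}},"squeeze":{"type":"number"}},"required":["deltas"]}

```bash
mkdir -p pics; ls
python3 - <<'E'
from bench import r
import cv2
print(r.get_obs())
for n in("top","side"):
    f=r.grab_frame(n); cv2.imwrite(f"pics/{n}0.png",f["pixels"][:,:,::-1]); print(n,f["camera_matrix"],f["rvec"],f["tvec"])
E
```

```text
pics
{'clock': 0.0, 'joints': array([ 1.00889392,  0.47783408,  0.02233754,  1.55645188, -0.01149918,
        1.10927723, -0.08310132]), 'qvel': array([ 2.10259868e-03, -9.29351143e-04, -5.18945993e-04, -4.65255572e-05,
       -8.59758509e-04, -1.24273179e-03, -7.24221944e-04]), 'tau': array([-7.50286254e-04, -5.96461880e+01,  1.60727162e+00, -2.81200951e+01,
        1.22983221e-02,  9.36351222e-03, -3.60451270e-05]), 'tcp_pos': array([ 0.29565116, -0.6061762 ,  0.24130269]), 'orientation': array([-3.05934579e+00, -7.06369099e-01,  8.59607952e-04]), 'contact_force': array([ 0.30668559, -0.41447252, -0.51339589]), 'moment': array([ 0.0166846 ,  0.02873942, -0.0488796 ]), 'grip_width': 0.08570897928272338}
top [[461.43527296   0.         320.77608915]
 [  0.         461.43527296 234.72330201]
 [  0.           0.           1.        ]] [ 2.05612436 -2.1719628   0.23763787] [0.06267738 0.5278842  0.80678592]
side [[447.61421525   0.         317.90226383]
 [  0.         447.61421525 234.75798625]
 [  0.           0.           1.        ]] [ 0.21996924 -2.69173547  1.42353044] [0.50284023 0.07985851 0.97529462]
```

View pics/top0.png

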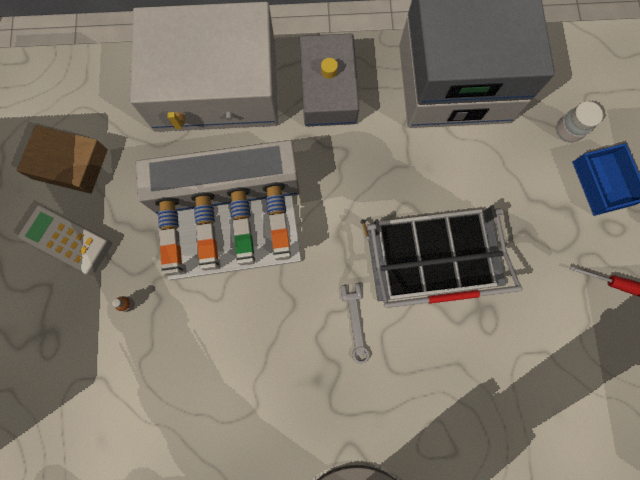

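View pics/side0.png

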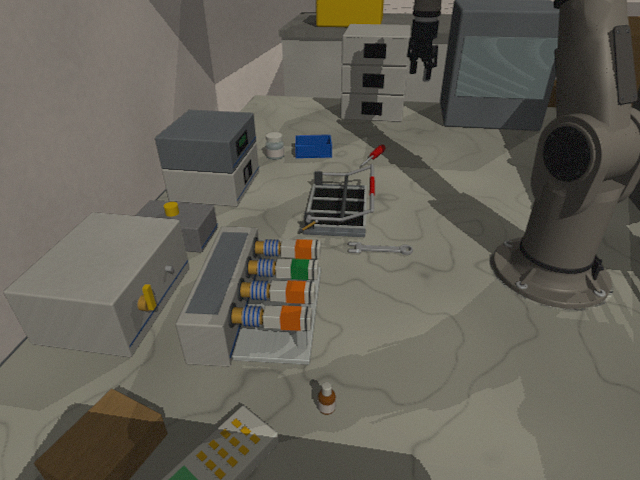

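```bash
cat > h.py <<'E'
import numpy as np, cv2
from scipy.spatial.transform import Rotation as R
from bench import r
def cam(f):
    return f["camera_matrix"],cv2.Rodrigues(np.array(f["rvec"]))[0],np.array(f["tvec"])
def ray(f,uv):
    K,Rm,t=cam(f); d=Rm.T@np.linalg.solve(K,[uv[0],uv[1],1]); return -Rm.T@t,d
def onz(f,uv,z):
    c,d=ray(f,uv); return c+d*(z-c[2])/d[2]
def tri(f,a,g,b):
    c1,d1=ray(f,a);c2,d2=ray(g,b); s=np.linalg.lstsq(np.c_[d1,-d2],c2-c1,rcond=None)[0]
    p,q=c1+s[0]*d1,c2+s[1]*d2; return (p+q)/2,np.linalg.norm(p-q)
def proj(f,P):
    return cv2.projectPoints(np.atleast_2d(P).astype(float),np.array(f["rvec"]),np.array(f["tvec"]),f["camera_matrix"],None)[0][:,0]
H={"amber":((5,150,110),(16,255,255)),"green":((45,120,50),(80,255,255)),"blue":((105,90,60),(125,255,255)),"red":((0,180,100),(4,255,255))}
def blobs(f,c,amin=30,close=0):
    m=cv2.inRange(cv2.cvtColor(f["pixels"],cv2.COLOR_RGB2HSV),*H[c])
    if c=="red": m|=cv2.inRange(cv2.cvtColor(f["pixels"],cv2.COLOR_RGB2HSV),(174,180,100),(180,255,255))
    if close: m=cv2.morphologyEx(m,cv2.MORPH_CLOSE,np.ones((close,close)))
    n,l,s,ce=cv2.connectedComponentsWithStats(m)
    return [(int(s[i,4]),ce[i].round(1),s[i,:4],cv2.minAreaRect(np.argwhere(l==i)[:,::-1].astype(np.float32))) for i in range(1,n) if s[i,4]>=amin]
E
python3 - <<'E'
from h import *
for n in("top","side"):
    f=r.grab_frame(n); print(n,"cam",(-cam(f)[1].T@cam(f)[2]).round(3))
    for c in H:
        for b in blobs(f,c,40,5 if c=="blue" else 0): print(c,b[0],b[1],b[2],np.round(b[3][0],1),np.round(b[3][1],1),round(b[3][2],1), onz(f,b[1],.09).round(3))
    p=f["pixels"][:,:,::-1]
    if n=="top":
        a=cv2.resize(p[135:285,130:310],None,fx=4,fy=4,interpolation=cv2.INTER_CUBIC); cv2.imwrite("pics/c1.png",a)
        a=cv2.resize(p[190:320,350:530],None,fx=4,fy=4,interpolation=cv2.INTER_CUBIC); cv2.imwrite("pics/c2.png",a)
E
```

```text
top cam [0.349 0.049 0.899]
amber 294 [279.6 238.1] [271 229  18  20] [279.7 238.1] [17.9 16.5] 82.4 [0.521 0.108 0.09 ]
amber 296 [205.7 248.6] [197 239  18  20] [205.5 248.5] [17.8 17. ] 81.9 [0.509 0.24  0.09 ]
amber 301 [168.5 253.7] [160 244  18  20] [168.5 253.6] [18.3 16.5] 84.8 [0.503 0.306 0.09 ]
green 287 [243.4 243.5] [235 234  19  20] [243.5 243.4] [17.4 17.1] 83.3 [0.515 0.173 0.09 ]
blue 153 [476.1  98.4] [422  95 113   7] [478.   98.3] [  1.5 112.2] 87.3 [ 0.775 -0.278  0.09 ]
blue 51 [330.3 123.1] [306 122  50   3] [330.5 123.1] [ 1. 49.] 87.1 [0.738 0.004 0.09 ]
blue 3435 [608.9 178.3] [573 143  67  72] [609.5 178.7] [62.4 62.1] 74.7 [ 0.601 -0.504  0.09 ]
blue 234 [274.3 203. ] [266 196  19  16] [275.1 203. ] [14.1 18.2] 81.9 [0.587 0.116 0.09 ]
blue 237 [239.  207.6] [230 198  26  19] [243.  207.1] [14.8 26.3] 81.9 [0.582 0.18  0.09 ]
blue 207 [202.2 212.9] [195 206  16  16] [202.1 213.2] [14.5 14.9] 85.2 [0.575 0.246 0.09 ]
blue 217 [165.7 217.8] [156 211  18  16] [165.3 218.1] [14.4 17. ] 82.9 [0.57  0.312 0.09 ]
red 307 [626.1 285.7] [611 277  29  18] [626.2 285
[... 378 characters left out ...]
 305  22  26] [290.1 317.5] [20.4 24.2] 3.8 [0.502 0.314 0.09 ]
green 339 [299.3 269. ] [291 259  18  21] [299.5 269. ] [20. 17.] 90.0 [0.513 0.186 0.09 ]
green 117 [183.3 474.7] [172 467  25  13] [184. 473.] [24. 12.] 0.0 [0.57  0.588 0.09 ]
blue 838 [313.  146.1] [295 135  37  23] [313. 146.] [22. 36.] 90.0 [ 0.591 -0.393  0.09 ]
blue 732 [264.1 270.2] [251 240  27  60] [264.2 269.3] [16.6 63.1] 14.6 [0.578 0.2   0.09 ]
blue 308 [250.6 315.7] [243 303  17  24] [250.8 314.5] [15.6 22.5] 3.2 [0.568 0.321 0.09 ]
red 74 [376.9 151.2] [371 146  12  12] [376.7 151.4] [ 6.2 12.6] 53.1 [ 0.401 -0.383  0.09 ]
red 50 [371.9 184.8] [370 177   4  17] [371.5 185. ] [16.  3.] 90.0 [ 0.401 -0.174  0.09 ]
```

View pics/c1.png

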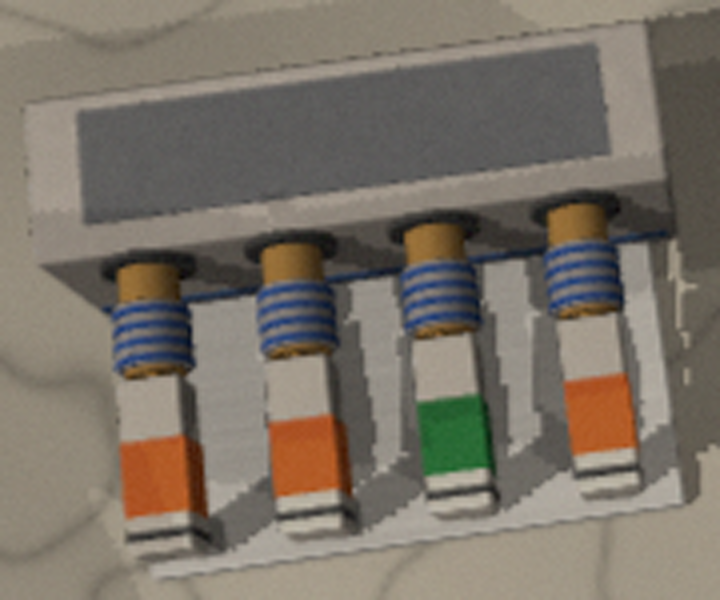

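View pics/c2.png

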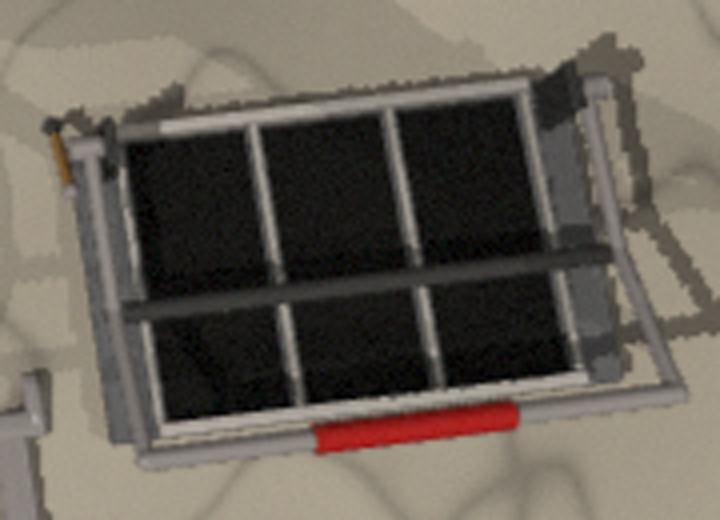

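Run:
```python
from h import *
f=r.grab_frame("top"); g=r.grab_frame("side")
fit=lambda P:None
print("case",[onz(f,p,.1).round(4) for p in((141.25,201),(296.25,180))])
print("plate front",[onz(f,p,.012).round(4) for p in((168.7,279.2),(301.3,260.7))])
print("cradle wall",[onz(f,p,.021).round(4) for p in((390,296.2),(495.5,283.7),(381.2,223.7),(481.2,212))])
print("handle",onz(f,(453.8,296.4),.077).round(4),"tri",tri(f,(453.8,296.4),g,(371.9,184.8)))
print("instr front",onz(f,(476,125),0).round(3))
A=sorted([b[1] for b in blobs(f,"amber")+blobs(f,"green")],key=lambda p:p[0]);S=sorted([b[1] for b in blobs(g,"amber")+[blobs(g,"green")[0]]],key=lambda p:-p[1])
for a,s in zip(A,S): print("band top z.094",onz(f,a,.094).round(4),"tri",tri(f,a,g,s))
B=sorted([b[1] for b in blobs(f,"blue",100,5) if b[1][0]<300],key=lambda p:p[0])
for b in B: print("sleeve z.093",onz(f,b,.093).round(4))
print([blobs(g,"blue",20,0)[i][:3] for i in range(0)])
vial=onz(f,(123,304),.03); print("vial",vial)
```

```text
case [array([0.6004, 0.3531, 0.1   ]), array([0.6251, 0.0734, 0.1   ])]
plate front [array([0.4684, 0.3299, 0.012 ]), array([0.4905, 0.0735, 0.012 ])]
cradle wall [array([ 0.412 , -0.0913,  0.021 ]), array([ 0.4245, -0.2946,  0.021 ]), array([ 0.5537, -0.0864,  0.021 ]), array([ 0.5667, -0.2855,  0.021 ])]
handle [ 0.4014 -0.1956  0.077 ] tri (array([ 0.40164119, -0.19501206,  0.07889307]), np.float64(0.0007189262742217362))
instr front [ 0.761 -0.307  0.   ]
band top z.094 [0.5027 0.3049 0.094 ] tri (array([0.50420127, 0.30806444, 0.08375878]), np.float64(0.0008478399300403271))
band top z.094 [0.5083 0.2393 0.094 ] tri (array([0.51013794, 0.24194287, 0.08273129]), np.float64(0.0007365914588811714))
band top z.094 [0.5139 0.1727 0.094 ] tri (array([0.51615946, 0.17464233, 0.08108525]), np.float64(0.0007225131265294174))
band top z.094 [0.5202 0.108  0.094 ] tri (array([0.52237517, 0.10887728, 0.08107144]), np.float64(0.0010971879453426294))
sleeve z.093 [0.5686 0.3113 0.093 ]
sleeve z.093 [0.5741 0.2453 0.093 ]
sleeve z.093 [0.5798 0.1806 0.093 ]
sleeve z.093 [0.5857 0.1154 0.093 ]
[]
vial [0.42426352 0.40833023 0.03      ]
```

```bash
cat >> h.py <<'E'
def go(*wps):
    "wps: (x,y,z,theta deg of tool x, tool pointing down); prints shift/turn fractions for send_rows"
    o=r.get_obs(); p=np.array(o["tcp_pos"]); Rc=R.from_rotvec(o["orientation"])
    x=Rc.as_matrix()[:,0]
    print("at",p.round(4),"th",np.degrees(np.arctan2(x[1],x[0])).round(2),"F",np.round(o["contact_force"],1),"w",round(o["grip_width"],4),"t",round(o["clock"],2))
    for w in wps:
        d=Rc.inv().apply(np.array(w[:3])-p)/.15
        t=np.radians(w[3]); Rt=R.from_matrix(np.array([[np.cos(t),np.sin(t),0],[np.sin(t),-np.cos(t),0],[0,0,-1]]))
        print(np.r_[d,(Rc.inv()*Rt).as_rotvec()/np.pi].round(4).tolist())
YM,YC=np.radians(5.0),np.radians(3.5)
def man(x,y,z): return [.4931+x*np.cos(YM)-y*np.sin(YM),.2045+x*np.sin(YM)+y*np.cos(YM),z]
def cra(x,y,z): return [.4792+x*np.cos(YC)-y*np.sin(YC),-.1901+x*np.sin(YC)+y*np.cos(YC),z]
E
python3 - <<'E'
from h import *
go([.35,-.45,.22,93.5],[.4015,-.195,.18,93.5])
E
```

```text
at [ 0.2958 -0.6065  0.242 ] th 26.0 F [-0.2 -1.2 -0.2] w 0.0857 t 0.3
[0.7821, -0.7795, 0.1469, -0.0002, -0.0001, -0.375]
[1.836, -2.1567, 0.4143, -0.0002, -0.0001, -0.375]
```

{"op": "send_rows", "data": {
  "deltas": [
    [0.45,0.2,-0.2,0.04,0,0,-0.03],
    [0.45,0.4,-0.4,0.08,0,0,-0.06],
    [0.45,0.6,-0.6,0.12,0,0,-0.1],
    [0.45,0.78,-0.78,0.147,0,0,-0.14],
    [0.45,0.78,-0.9,0.147,0,0,-0.18],
    [0.45,0.78,-0.95,0.147,0,0,-0.22],
    [0.45,0.78,-0.95,0.147,0,0,-0.26],
    [0.45,0.78,-0.95,0.147,0,0,-0.3],
    [0.45,0.78,-0.95,0.147,0,0,-0.34],
    [0.45,0.78,-0.95,0.147,0,0,-0.375],
    [0.45,0.78,-0.95,0.147,0,0,-0.375],
    [0.45,0.78,-0.95,0.147,0,0,-0.375],
    [0.45,0.78,-0.95,0.147,0,0,-0.375]
  ]
}}

```text
clock: 1.38
tcp_pos: [0.3385, -0.4274, 0.2203]
orientation: [2.157, 2.284, 0.0]
contact_force: [-0.2, 0.0, -0.4]
grip_width: 0.0388
```

Run:
```python
from h import *
go([.4015,-.195,.15,93.5])
print(r.get_obs()["joints"].round(2))
```

```text
at [ 0.3385 -0.4274  0.2203] th 93.29 F [-0.2  0.  -0.4] w 0.0388 t 1.38
[1.5226, 0.5082, 0.4684, 0.0, 0.0, -0.0011]
[ 1.    0.3  -0.26  1.88  0.09  0.97  0.76]
```

{"op": "send_rows", "data": {
  "deltas": [
    [0.45,0.25,0.08,0.1,0,0,0],
    [0.45,0.5,0.17,0.2,0,0,0],
    [0.45,0.75,0.25,0.25,0,0,0],
    [0.45,1,0.33,0.3,0,0,0],
    [0.45,1,0.33,0.3,0,0,0],
    [0.45,1,0.33,0.3,0,0,0]
  ]
}}

```text
clock: 1.88
tcp_pos: [0.3795, -0.2723, 0.1751]
orientation: [-2.149, -2.291, -0.0]
contact_force: [0.0, 0.0, 0.1]
grip_width: 0.0385
```

{"op": "send_rows", "data": {
  "deltas": [
    [0.45,0.25,0.08,0.1,0,0,0],
    [0.45,0.52,0.174,0.168,0,0,0],
    [0.45,0.523,0.174,0.168,0,0,0],
    [0.45,0.523,0.174,0.168,0,0,0],
    [0.45,0.523,0.174,0.168,0,0,0]
  ]
}}

```text
clock: 2.3
tcp_pos: [0.4003, -0.1959, 0.1503]
orientation: [2.154, 2.286, -0.001]
contact_force: [-0.2, -0.4, 0.4]
grip_width: 0.0381
```

Run:
```python
from h import *
go([.4015,-.195,.068,93.5])
f=r.grab_frame("top"); g=r.grab_frame("side")
print([b[:3] for b in blobs(f,"red",20)],[b[:3] for b in blobs(g,"red",20)])
cv2.imwrite("pics/a.png",cv2.resize(np.hstack([f["pixels"][150:350,340:540],g["pixels"][100:300,250:450]])[:,:,::-1],None,fx=2,fy=2))
```

```text
at [ 0.4003 -0.1959  0.1503] th 93.41 F [-0.2 -0.4  0.4] w 0.0381 t 2.3
[0.0062, 0.0083, 0.5487, 0.0001, 0.0002, -0.0005]
[(269, array([449.5, 296.9]), array([429, 292,  42,  11], dtype=int32))] [(31, array([374.1, 153.7]), array([371, 151,   7,   8], dtype=int32)), (51, array([371.9, 184.6]), array([370, 176,   4,  18], dtype=int32))]
```

View pics/a.png

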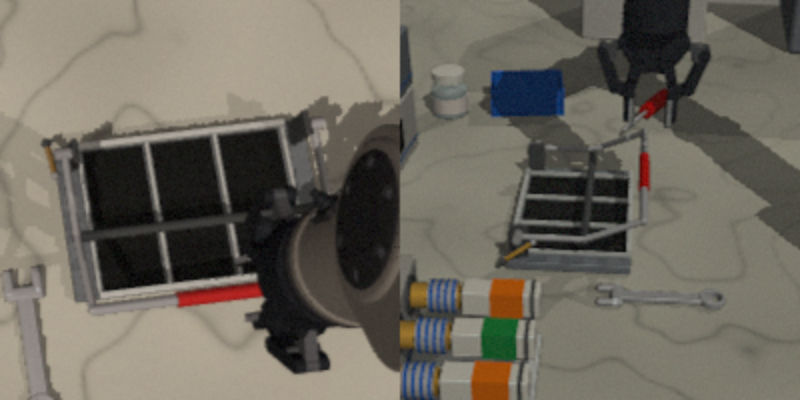

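{"op": "send_rows", "data": {
  "deltas": [
    [0.45,0.006,0.008,0.15,0,0,0],
    [0.45,0.006,0.008,0.3,0,0,0],
    [0.45,0.006,0.008,0.45,0,0,0],
    [0.45,0.006,0.008,0.55,0,0,0],
    [0.45,0.006,0.008,0.55,0,0,0],
    [0.1,0.006,0.008,0.55,0,0,0],
    [0.05,0.006,0.008,0.55,0,0,0],
    [0.0,0.006,0.008,0.55,0,0,0],
    [0.0,0.006,0.008,0.55,0,0,0],
    [0.0,0.006,0.008,0.55,0,0,0],
    [0.0,0.006,0.008,0.55,0,0,0]
  ],
  "squeeze": 25
}}

```text
clock: 3.32
tcp_pos: [0.4024, -0.1947, 0.0685]
orientation: [2.151, 2.286, 0.001]
contact_force: [2.5, -3.5, 2.0]
grip_width: 0.013
```

Run:
```python
from h import *
o=r.get_obs(); p=np.array(o["tcp_pos"])
def arc(a):
    q=.1528; b=np.arctan2(29,150)
    dx=-q*np.cos(b+a)+q*np.cos(b); dz=q*np.sin(b+a)-q*np.sin(b)
    return [*(p[:2]+dx*np.array([np.cos(YC),np.sin(YC)])),p[2]+dz,93.5]
for i in range(1,20): print(i*.1,end=" ") 
go(*[arc(i*.1) for i in range(1,20)])
```

```text
0.1 0.2 0.30000000000000004 0.4 0.5 0.6000000000000001 0.7000000000000001 0.8 0.9 1.0 1.1 1.2000000000000002 1.3 1.4000000000000001 1.5 1.6 1.7000000000000002 1.8 1.9000000000000001 at [ 0.4024 -0.1947  0.0685] th 93.47 F [ 2.5 -3.5  2. ] w 0.013 t 3.32
[-0.0002, 0.0245, -0.0988, 0.0008, 0.0005, -0.0002]
[-0.0003, 0.0588, -0.1947, 0.0008, 0.0005, -0.0002]
[-0.0004, 0.1025, -0.2867, 0.0008, 0.0005, -0.0002]
[-0.0006, 0.1551, -0.3738, 0.0008, 0.0005, -0.0002]
[-0.0007, 0.2162, -0.4553, 0.0008, 0.0005, -0.0002]
[-0.0008, 0.2851, -0.5303, 0.0008, 0.0005, -0.0002]
[-0.0008, 0.3612, -0.598, 0.0008, 0.0005, -0.0002]
[-0.0009, 0.4436, -0.6578, 0.0008, 0.0005, -0.0002]
[-0.0009, 0.5316, -0.709, 0.0008, 0.0005, -0.0002]
[-0.0009, 0.6243, -0.7512, 0.0008, 0.0005, -0.0002]
[-0.0009, 0.7207, -0.784, 0.0008, 0.0005, -0.0002]
[-0.0009, 0.8199, -0.8069, 0.0008, 0.0005, -0.0002]
[-0.0009, 0.9209, -0.8199, 0.0008, 0.0005, -0.0002]
[-0.0008, 1.0227, -0.8227, 0.0008, 0.0005, -0.0002]
[-0.0008, 1.1242, -0.8153, 0.0008, 0.0005, -0.0002]
[-0.0007, 1.2245, -0.7978, 0.0008, 0.0005, -0.0002]
[-0.0006, 1.3226, -0.7704, 0.0008, 0.0005, -0.0002]
[-0.0005, 1.4174, -0.7333, 0.0008, 0.0005, -0.0002]
[-0.0003, 1.5081, -0.687, 0.0008, 0.0005, -0.0002]
```

Lift along the arc to 0.6 rad first, checking force.

{"op": "send_rows", "data": {
  "deltas": [
    [0,0,0.01,-0.05,0,0,0],
    [0,0,0.0245,-0.1,0,0,0],
    [0,0,0.04,-0.148,0,0,0],
    [0,0,0.059,-0.195,0,0,0],
    [0,0,0.08,-0.242,0,0,0],
    [0,0,0.1025,-0.287,0,0,0],
    [0,0,0.128,-0.331,0,0,0],
    [0,0,0.155,-0.374,0,0,0],
    [0,0,0.185,-0.416,0,0,0],
    [0,0,0.216,-0.455,0,0,0],
    [0,0,0.25,-0.494,0,0,0],
    [0,0,0.285,-0.53,0,0,0],
    [0,0,0.285,-0.53,0,0,0]
  ]
}}

```text
clock: 4.4
tcp_pos: [0.4404, -0.192, 0.1471]
orientation: [-2.15, -2.283, 0.009]
contact_force: [-9.2, -4.5, 3.8]
grip_width: 0.0128
```

{"op": "send_rows", "data": {
  "deltas": [
    [0,0,0.038,-0.035,0,0,0],
    [0,0,0.076,-0.068,0,0,0],
    [0,0,0.117,-0.1,0,0,0],
    [0,0,0.1585,-0.128,0,0,0],
    [0,0,0.2,-0.155,0,0,0],
    [0,0,0.2465,-0.179,0,0,0],
    [0,0,0.292,-0.201,0,0,0],
    [0,0,0.339,-0.221,0,0,0],
    [0,0,0.387,-0.239,0,0,0],
    [0,0,0.4356,-0.254,0,0,0],
    [0,0,0.485,-0.267,0,0,0],
    [0,0,0.535,-0.277,0,0,0],
    [0,0,0.585,-0.285,0,0,0],
    [0,0,0.636,-0.29,0,0,0],
    [0,0,0.687,-0.293,0,0,0],
    [0,0,0.737,-0.2927,0,0,0],
    [0,0,0.737,-0.2927,0,0,0]
  ]
}}

```text
clock: 5.82
tcp_pos: [0.5556, -0.1842, 0.1916]
orientation: [2.151, 2.288, 0.001]
contact_force: [0.1, -1.5, 7.2]
grip_width: 0.0133
```

{"op": "send_rows", "data": {
  "deltas": [
    [0,0,0.05,0.003,0,0,0],
    [0,0,0.1,0.007,0,0,0],
    [0,0,0.15,0.015,0,0,0],
    [0,0,0.2,0.025,0,0,0],
    [0,0,0.25,0.038,0,0,0],
    [0,0,0.3,0.052,0,0,0],
    [0,0,0.348,0.07,0,0,0],
    [0,0,0.395,0.089,0,0,0],
    [0,0,0.44,0.111,0,0,0],
    [0,0,0.475,0.13,0,0,0],
    [0,0,0.475,0.13,0,0,0],
    [0,0,0.475,0.13,0,0,0]
  ]
}}

```text
clock: 6.82
tcp_pos: [0.6257, -0.1795, 0.1711]
orientation: [-2.152, -2.288, -0.001]
contact_force: [2.1, 1.2, -1.4]
grip_width: 0.0127
```

Run:
```python
from h import *
go([.626,-.185,.17,93.5])
g=r.grab_frame("side")
cv2.imwrite("pics/b.png",cv2.resize(g["pixels"][50:300,200:500][:,:,::-1],None,fx=2,fy=2))
```

```text
at [ 0.6257 -0.1795  0.1711] th 93.52 F [ 2.1  1.2 -1.4] w 0.0127 t 6.82
[-0.0368, -0.0005, 0.0073, 0.0, -0.0002, 0.0001]
```

View pics/b.png

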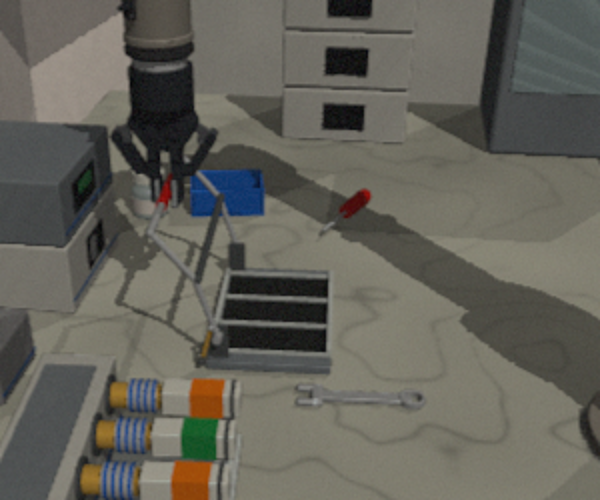

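{"op": "send_rows", "data": {
  "deltas": [
    [0.3,0,0,0,0,0,0],
    [0.45,0,0,0,0,0,0],
    [0.45,0,0,0,0,0,0],
    [0.45,0,0,-0.2,0,0,0],
    [0.45,0,0,-0.4,0,0,0],
    [0.45,0,0,-0.6,0,0,0],
    [0.45,0,0,-0.6,0,0,0]
  ]
}}

```text
clock: 7.45
tcp_pos: [0.6284, -0.1807, 0.2687]
orientation: [2.147, 2.281, 0.008]
contact_force: [1.2, -0.2, 1.7]
grip_width: 0.0386
```

Run:
```python
from h import *
go(man(.083,-.099,.2)+[5])
print(r.get_obs()["joints"].round(2))
```

```text
at [ 0.6284 -0.1807  0.2687] th 93.45 F [ 1.2 -0.2  1.7] w 0.0386 t 7.45
[1.9745, -0.1794, 0.4497, 0.0034, -0.0017, 0.4914]
[ 0.46  0.44 -0.38  1.57  0.18  1.15  0.1 ]
```

{"op": "send_rows", "data": {
  "deltas": [
    [0.58,0.2,-0.02,0.05,0,0,0.035],
    [0.58,0.4,-0.04,0.1,0,0,0.07],
    [0.58,0.6,-0.06,0.1,0,0,0.105],
    [0.58,0.8,-0.08,0.1,0,0,0.14],
    [0.58,1,-0.1,0.1,0,0,0.175],
    [0.58,1,-0.18,0.1,0,0,0.21],
    [0.58,1,-0.18,0.1,0,0,0.245],
    [0.58,1,-0.18,0.1,0,0,0.28],
    [0.58,1,-0.18,0.1,0,0,0.315],
    [0.58,1,-0.18,0.1,0,0,0.35],
    [0.58,1,-0.18,0.1,0,0,0.385],
    [0.58,1,-0.18,0.1,0,0,0.42],
    [0.58,1,-0.18,0.1,0,0,0.455],
    [0.58,1,-0.18,0.1,0,0,0.491],
    [0.58,1,-0.18,0.1,0,0,0.491],
    [0.58,1,-0.18,0.1,0,0,0.491]
  ]
}}

```text
clock: 8.78
tcp_pos: [0.5892, -0.0321, 0.2466]
orientation: [3.138, 0.145, 0.0]
contact_force: [0.0, -0.2, -0.0]
grip_width: 0.0495
```

Run:
```python
from h import *
go(man(.083,-.099,.15)+[5])
print(r.get_obs()["joints"].round(2))
```

```text
at [ 0.5892 -0.0321  0.2466] th 5.3 F [ 0.  -0.2 -0. ] w 0.0495 t 8.78
[0.0574, -0.9672, 0.6437, 0.0001, -0.0001, 0.0016]
[ 0.06  0.34 -0.15  1.75  0.06  1.05 -1.58]
```

{"op": "send_rows", "data": {
  "deltas": [
    [0.58,0.02,-0.24,0.1,0,0,0],
    [0.58,0.04,-0.48,0.2,0,0,0.0016],
    [0.58,0.057,-0.72,0.35,0,0,0.0016],
    [0.58,0.057,-0.967,0.5,0,0,0.0016],
    [0.58,0.057,-0.967,0.644,0,0,0.0016],
    [0.58,0.057,-0.967,0.644,0,0,0.0016],
    [0.58,0.057,-0.967,0.644,0,0,0.0016]
  ]
}}

```text
clock: 9.37
tcp_pos: [0.5841, 0.1129, 0.149]
orientation: [3.138, 0.137, -0.004]
contact_force: [1.0, -0.4, 1.0]
grip_width: 0.0494
```

Run:
```python
from h import *
go(man(.083,-.099,.072)+[5])
f=r.grab_frame("top"); g=r.grab_frame("side")
cv2.imwrite("pics/d.png",cv2.resize(np.hstack([f["pixels"][130:290,180:340],g["pixels"][160:320,190:350]])[:,:,::-1],None,fx=2.5,fy=2.5))
```

```text
at [0.5841 0.1129 0.149 ] th 4.99 F [ 1.  -0.4  1. ] w 0.0494 t 9.37
[0.0036, -0.0018, 0.5134, 0.0003, 0.0008, -0.0]
```

View pics/d.png

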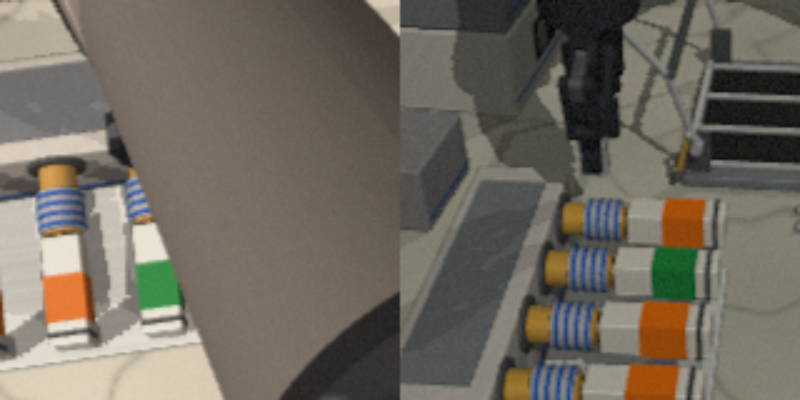

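{"op": "send_rows", "data": {
  "deltas": [
    [0.58,0.003,-0.003,0.1,0,0,0],
    [0.58,0.003,-0.003,0.2,0,0,0],
    [0.58,0.003,-0.003,0.3,0,0,0],
    [0.58,0.003,-0.003,0.4,0,0,0],
    [0.58,0.003,-0.003,0.46,0,0,0],
    [0.58,0.003,-0.003,0.515,0,0,0],
    [0.58,0.003,-0.003,0.515,0,0,0]
  ]
}}

```text
clock: 10.05
tcp_pos: [0.5852, 0.1128, 0.0721]
orientation: [3.138, 0.131, -0.001]
contact_force: [-0.2, 0.3, 0.5]
grip_width: 0.0495
```

{"op": "send_rows", "data": {
  "deltas": [
    [0.45,0,0,0,0,0,0],
    [0.4,0,0,0,0,0,0],
    [0.35,0,0,0,0,0,0],
    [0.3,0,0,0,0,0,0],
    [0.3,0,0,0,0,0,0],
    [0.3,0,0,0,0,0,0]
  ],
  "squeeze": 30
}}

```text
clock: 10.55
tcp_pos: [0.5859, 0.1142, 0.0737]
orientation: [-3.138, -0.133, -0.003]
contact_force: [-1.8, 0.2, 6.1]
grip_width: 0.0337
```

{"op": "send_rows", "data": {
  "deltas": [
    [0.3,0.01,-0.006,0,0,0,0],
    [0.3,0.02,-0.006,0,0,0,0],
    [0.3,0.03,-0.006,0,0,0,0],
    [0.3,0.04,-0.006,0,0,0,0],
    [0.3,0.05,-0.006,0,0,0,0],
    [0.3,0.06,-0.006,0,0,0,0],
    [0.3,0.066,-0.006,0,0,0,0],
    [0.3,0.066,-0.006,0,0,0,0],
    [0.3,0.066,-0.006,0,0,0,0]
  ],
  "squeeze": 40
}}

```text
clock: 11.3
tcp_pos: [0.5946, 0.115, 0.0737]
orientation: [3.138, 0.132, -0.001]
contact_force: [-5.8, -2.5, 11.1]
grip_width: 0.0335
```

Run:
```python
from h import *
go()
g=r.grab_frame("side")
for b in blobs(g,"amber"): print(b[1:3])
```

```text
at [0.5946 0.115  0.0737] th 4.82 F [-5.8 -2.5 11.1] w 0.0335 t 11.3
(array([307.7, 249. ]), array([300, 240,  17,  19], dtype=int32))
(array([295. , 291.6]), array([286, 280,  20,  24], dtype=int32))
(array([290.2, 317.6]), array([280, 305,  22,  26], dtype=int32))
```

{"op": "send_rows", "data": {
  "deltas": [
    [0.3,-0.015,0,0,0,0,0],
    [0.3,-0.02,0,0,0,0,0],
    [0.58,-0.02,0,0,0,0,0],
    [0.58,-0.02,0,0,0,0,0],
    [0.58,-0.02,0,0,0,0,0],
    [0.55,-0.02,0,-0.2,0,0,0],
    [0.55,-0.02,0,-0.4,0,0,0],
    [0.5,-0.02,0,-0.4,0,0,0]
  ]
}}

```text
clock: 12.02
tcp_pos: [0.5955, 0.1162, 0.1379]
orientation: [-3.137, -0.132, -0.013]
contact_force: [0.4, 0.1, 0.9]
grip_width: 0.0424
```

```bash
sed -i 's/\.2045+x/.2060+x/' h.py
python3 - <<'E'
from h import *
go(man(.019,-.099,.13)+[5],man(.019,-.099,.083)+[5])
g=r.grab_frame("side")
for b in blobs(g,"amber"): print(b[1:3])
E
```

```text
at [0.5955 0.1162 0.1379] th 4.81 F [0.4 0.1 0.9] w 0.0424 t 12.02
[-0.5019, 0.0058, 0.0482, -0.0005, -0.0027, -0.001]
[-0.5046, 0.0063, 0.3615, -0.0005, -0.0027, -0.001]
(array([307.8, 249. ]), array([300, 240,  17,  19], dtype=int32))
(array([295. , 291.6]), array([286, 280,  20,  24], dtype=int32))
(array([290.2, 317.6]), array([280, 305,  22,  26], dtype=int32))
```

{"op": "send_rows", "data": {
  "deltas": [
    [0.5,-0.17,0.006,0,0,0,-0.001],
    [0.5,-0.34,0.006,0,0,0,-0.001],
    [0.5,-0.504,0.006,0,0,0,-0.001],
    [0.5,-0.504,0.006,0.05,0,0,-0.001],
    [0.5,-0.504,0.006,0.05,0,0,-0.001],
    [0.5,-0.504,0.006,0.15,0,0,-0.001],
    [0.5,-0.504,0.006,0.25,0,0,-0.001],
    [0.5,-0.504,0.006,0.36,0,0,-0.001],
    [0.5,-0.504,0.006,0.36,0,0,-0.001],
    [0.5,-0.504,0.006,0.36,0,0,-0.001]
  ]
}}

```text
clock: 12.9
tcp_pos: [0.5169, 0.1079, 0.0778]
orientation: [3.138, 0.137, -0.003]
contact_force: [0.3, 0.2, 0.1]
grip_width: 0.043
```

{"op": "send_rows", "data": {
  "deltas": [
    [0.4,0,0,0,0,0,0],
    [0.33,0,0,0,0,0,0],
    [0.28,0,0,0,0,0,0],
    [0.2,0,0,0,0,0,0],
    [0.2,0,0,0,0,0,0],
    [0.2,0,0,0,0,0,0]
  ],
  "squeeze": 30
}}

```text
clock: 13.4
tcp_pos: [0.5178, 0.1083, 0.0795]
orientation: [-3.138, -0.137, -0.004]
contact_force: [0.7, 0.1, 5.9]
grip_width: 0.0271
```

{"op": "send_rows", "data": {
  "deltas": [
    [0.4,0,0,0,0,0,0],
    [0.4,0,0,0,0,0,0],
    [0.4,0,0,-0.025,0,0,0],
    [0.4,0,0,-0.025,0,0,0],
    [0.4,0,0,-0.025,0,0,0],
    [0.28,0,0,-0.025,0,0,0],
    [0.2,0,0,-0.025,0,0,0],
    [0.2,0,0,-0.025,0,0,0],
    [0.2,0,0,-0.025,0,0,0],
    [0.2,0,0,-0.025,0,0,0]
  ],
  "squeeze": 35
}}

```text
clock: 14.23
tcp_pos: [0.5168, 0.108, 0.0825]
orientation: [3.139, 0.138, -0.0]
contact_force: [-1.3, -0.3, 4.3]
grip_width: 0.0272
```

Run:
```python
from h import *
go()
g=r.grab_frame("side")
for b in blobs(g,"amber"): print(b[1:3])
```

```text
at [0.5168 0.108  0.0825] th 5.02 F [-1.3 -0.3  4.3] w 0.0272 t 14.23
(array([312.9, 248.7]), array([309, 240,   8,  19], dtype=int32))
(array([295. , 291.5]), array([286, 280,  20,  24], dtype=int32))
(array([290.2, 317.6]), array([280, 305,  22,  26], dtype=int32))
```

{"op": "send_rows", "data": {
  "deltas": [
    [0.2,-0.02,0,0,0,0,0],
    [0.2,-0.05,0,0,0,0,0],
    [0.2,-0.08,0,0,0,0,0],
    [0.2,-0.11,0,0,0,0,0],
    [0.2,-0.14,0,0,0,0,0],
    [0.2,-0.17,0,0,0,0,0],
    [0.2,-0.2,0,0,0,0,0],
    [0.2,-0.25,0,0,0,0,0],
    [0.2,-0.3,0,0,0,0,0],
    [0.2,-0.3,0,0,0,0,0]
  ]
}}

```text
clock: 15.12
tcp_pos: [0.47, 0.1039, 0.0824]
orientation: [3.138, 0.138, -0.003]
contact_force: [-3.2, 0.3, 7.1]
grip_width: 0.0272
```

Run:
```python
from h import *
go()
g=r.grab_frame("side")
for b in blobs(g,"amber")+blobs(g,"green"): print(b[1:3])
cv2.imwrite("pics/e.png",cv2.resize(g["pixels"][180:330,200:400][:,:,::-1],None,fx=3,fy=3))
```

```text
at [0.47   0.1039 0.0824] th 5.04 F [-3.2  0.3  7.1] w 0.0272 t 15.12
(array([336.4, 250.2]), array([332, 241,   8,  19], dtype=int32))
(array([295. , 291.6]), array([286, 280,  20,  24], dtype=int32))
(array([290.2, 317.5]), array([280, 305,  22,  26], dtype=int32))
(array([299.4, 268.8]), array([291, 259,  18,  21], dtype=int32))
(array([182.4, 474.7]), array([169, 467,  26,  13], dtype=int32))
```

View pics/e.png

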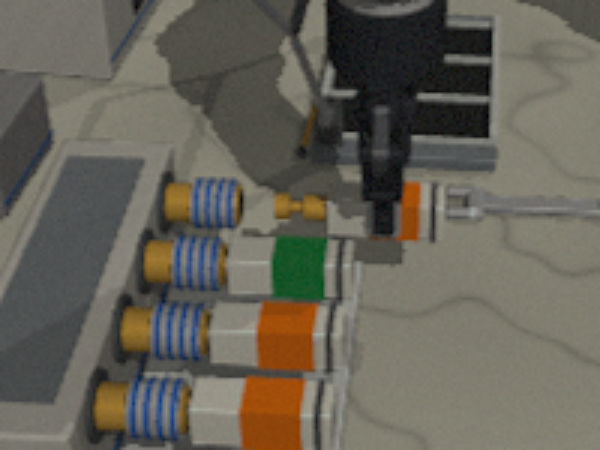

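Run:
```python
from h import *
go([.47,.1039,.15,5],cra(-.007,-.068,.15)+[3.5],cra(-.007,-.068,.05)+[3.5])
```

```text
at [0.47   0.1038 0.0824] th 5.03 F [-3.9  0.7  8.6] w 0.0276 t 15.17
[-0.0009, -0.0001, -0.4506, 0.0002, 0.0008, 0.0002]
[-0.1706, 2.4096, -0.4488, 0.0002, 0.0008, 0.0085]
[-0.1688, 2.4092, 0.2179, 0.0002, 0.0008, 0.0085]
```

{"op": "send_rows", "data": {
  "deltas": [
    [0.2,0,0,-0.06,0,0,0],
    [0.2,0,0,-0.15,0,0,0],
    [0.2,0,0,-0.3,0,0,0],
    [0.2,0,0,-0.45,0,0,0],
    [0.2,0,0.05,-0.45,0,0,0],
    [0.2,-0.01,0.2,-0.45,0,0,0],
    [0.2,-0.02,0.35,-0.45,0,0,0],
    [0.2,-0.03,0.5,-0.45,0,0,0],
    [0.2,-0.04,0.65,-0.45,0,0,0],
    [0.2,-0.06,0.8,-0.45,0,0,0],
    [0.2,-0.07,1,-0.45,0,0,0]
  ]
}}

```text
clock: 16.08
tcp_pos: [0.4729, -0.0465, 0.149]
orientation: [-3.138, -0.14, 0.004]
contact_force: [0.8, -0.4, -1.6]
grip_width: 0.0274
```

{"op": "send_rows", "data": {
  "deltas": [
    [0.2,-0.01,0.2,0,0,0,0],
    [0.2,-0.02,0.4,0,0,0,0.002],
    [0.2,-0.04,0.6,0,0,0,0.004],
    [0.2,-0.05,0.8,0,0,0,0.006],
    [0.2,-0.07,1,0,0,0,0.008],
    [0.2,-0.07,1,0,0,0,0.008]
  ]
}}

```text
clock: 16.58
tcp_pos: [0.475, -0.2035, 0.1491]
orientation: [3.138, 0.084, -0.004]
contact_force: [0.5, -0.8, -0.8]
grip_width: 0.0273
```

Run:
```python
from h import *
go(cra(-.007,-.068,.10)+[3.5],cra(-.007,-.068,.032)+[3.5])
```

```text
at [ 0.475  -0.2035  0.1491] th 3.07 F [ 0.5 -0.8 -0.8] w 0.0273 t 16.58
[-0.0095, 0.3649, 0.3286, 0.0008, 0.0008, -0.0024]
[-0.0084, 0.3637, 0.7819, 0.0008, 0.0008, -0.0024]
```

{"op": "send_rows", "data": {
  "deltas": [
    [0.2,-0.003,0.15,0,0,0,-0.002],
    [0.2,-0.006,0.3,0.1,0,0,-0.002],
    [0.2,-0.009,0.364,0.2,0,0,-0.002],
    [0.2,-0.009,0.364,0.33,0,0,-0.002],
    [0.2,-0.009,0.364,0.33,0,0,-0.002],
    [0.2,-0.009,0.364,0.33,0,0,-0.002]
  ]
}}

```text
clock: 17.08
tcp_pos: [0.4775, -0.2504, 0.0991]
orientation: [-3.138, -0.108, 0.006]
contact_force: [-0.9, 0.2, -1.8]
grip_width: 0.0272
```

Run:
```python
from h import *
go(cra(-.007,-.068,.032)+[3.5],cra(-.007,-.068,.0285)+[3.5])
f=r.grab_frame("top");g=r.grab_frame("side")
for b in blobs(g,"amber")+blobs(f,"amber"): print(b[1:3])
cv2.imwrite("pics/f.png",cv2.resize(np.hstack([f["pixels"][190:310,360:540],g["pixels"][130:250,260:440]])[:,:,::-1],None,fx=2.2,fy=2.2))
```

```text
at [ 0.4775 -0.2504  0.0991] th 3.93 F [-0.9  0.2 -1.8] w 0.0272 t 17.08
[-0.0097, 0.0539, 0.447, -0.0007, 0.0013, 0.0024]
[-0.0096, 0.0539, 0.4704, -0.0007, 0.0013, 0.0024]
(array([351. , 166.9]), array([347, 160,   7,  14], dtype=int32))
(array([295. , 291.6]), array([286, 280,  20,  24], dtype=int32))
(array([290.2, 317.6]), array([280, 305,  22,  26], dtype=int32))
(array([205.8, 248.6]), array([197, 239,  18,  20], dtype=int32))
(array([168.6, 253.7]), array([160, 244,  18,  20], dtype=int32))
(array([485.4, 259.3]), array([475, 255,  22,  11], dtype=int32))
```

View pics/f.png

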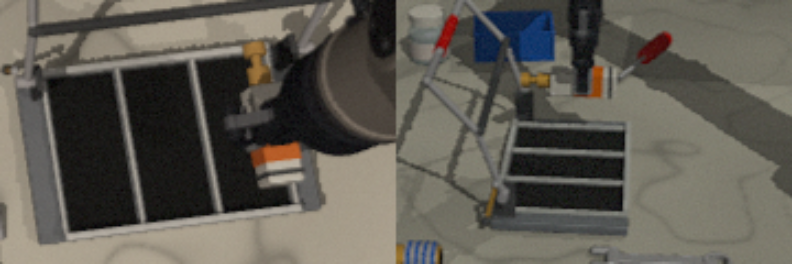

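{"op": "send_rows", "data": {
  "deltas": [
    [0.2,-0.005,0.04,0,0,0,0.002],
    [0.2,-0.01,0.054,0.1,0,0,0.002],
    [0.2,-0.01,0.054,0.2,0,0,0.002],
    [0.2,-0.01,0.054,0.3,0,0,0.002],
    [0.2,-0.01,0.054,0.38,0,0,0.002],
    [0.2,-0.01,0.054,0.42,0,0,0.002],
    [0.2,-0.01,0.054,0.435,0,0,0.002],
    [0.2,-0.01,0.054,0.435,0,0,0.002]
  ]
}}

```text
clock: 17.85
tcp_pos: [0.4785, -0.2594, 0.0351]
orientation: [-3.14, -0.098, 0.0]
contact_force: [0.1, -0.2, -1.0]
grip_width: 0.0279
```

Run:
```python
from h import *
go(cra(-.007,-.068,.0285)+[3.5])
```

```text
at [ 0.4785 -0.2594  0.0351] th 3.58 F [ 0.1 -0.2 -1. ] w 0.0279 t 17.85
[-0.0138, -0.0075, 0.0439, -0.0, 0.0, 0.0004]
```

{"op": "send_rows", "data": {
  "deltas": [
    [0.2,-0.012,-0.007,0.01,0,0,0],
    [0.2,-0.013,-0.007,0.02,0,0,0],
    [0.2,-0.013,-0.007,0.03,0,0,0],
    [0.2,-0.013,-0.007,0.036,0,0,0],
    [0.2,-0.013,-0.007,0.042,0,0,0],
    [0.2,-0.013,-0.007,0.042,0,0,0]
  ]
}}

```text
clock: 18.35
tcp_pos: [0.4764, -0.2585, 0.0288]
orientation: [3.14, 0.098, 0.0]
contact_force: [-0.6, -0.0, -1.2]
grip_width: 0.027
```

{"op": "send_rows", "data": {
  "deltas": [
    [0.2,0,0,0.007,0,0,0],
    [0.2,0,0,0.01,0,0,0],
    [0.2,0,0,0.01,0,0,0]
  ]
}}

```text
clock: 18.6
tcp_pos: [0.4765, -0.2585, 0.0285]
orientation: [3.14, 0.098, 0.0]
contact_force: [-4.2, 2.1, 12.1]
grip_width: 0.0272
```

Contact with the floor. Release gently and rise.

{"op": "send_rows", "data": {
  "deltas": [
    [0.36,0,0,-0.008,0,0,0],
    [0.4,0,0,-0.008,0,0,0],
    [0.4,0,0,-0.008,0,0,0],
    [0.4,0,0,-0.1,0,0,0],
    [0.4,0,0,-0.25,0,0,0],
    [0.4,0,0,-0.45,0,0,0],
    [0.45,0,0,-0.7,0,0,0],
    [0.5,0,0,-0.9,0,0,0],
    [0.5,0,0,-0.9,0,0,0]
  ]
}}

```text
clock: 19.35
tcp_pos: [0.4799, -0.2601, 0.1683]
orientation: [3.136, 0.097, 0.015]
contact_force: [0.0, -0.6, 0.2]
grip_width: 0.0429
```

Run:
```python
from h import *
go(man(.083,.033,.15)+[5],)
f=r.grab_frame("top");g=r.grab_frame("side")
for n,h in(("s",g),("t",f)):
  for b in blobs(h,"amber"): print(n,b[1:3])
print(r.get_obs()["joints"].round(2))
```

```text
at [ 0.4799 -0.2601  0.1683] th 3.55 F [ 0.  -0.6  0.2] w 0.0429 t 19.35
[0.8268, -3.3303, 0.114, 0.0015, -0.0029, -0.0081]
s (array([347.6, 189.1]), array([342, 183,  12,  13], dtype=int32))
s (array([295. , 291.6]), array([286, 280,  20,  24], dtype=int32))
s (array([290.2, 317.5]), array([280, 305,  22,  26], dtype=int32))
t (array([205.8, 248.5]), array([197, 239,  18,  20], dtype=int32))
t (array([168.5, 253.7]), array([160, 244,  18,  20], dtype=int32))
t (array([475.6, 260. ]), array([465, 250,  22,  21], dtype=int32))
[ 0.42  0.35 -0.05  1.95  0.02  0.84 -1.15]
```

{"op": "send_rows", "data": {
  "deltas": [
    [0.5,0,-0.25,-0.1,0,0,0],
    [0.5,0,-0.5,-0.2,0,0,0],
    [0.5,0,-0.75,-0.2,0,0,0],
    [0.5,0,-1,-0.2,0,0,0]
  ]
}}

```text
clock: 19.78
tcp_pos: [0.4663, -0.1073, 0.1915]
orientation: [-3.14, -0.097, 0.002]
contact_force: [1.0, -0.0, -0.3]
grip_width: 0.0428
```

{"op": "send_rows", "data": {
  "deltas": [
    [0.58,0,-0.25,0,0,0,0],
    [0.58,0,-0.5,0,0,0,0],
    [0.58,0,-0.75,0,0,0,0],
    [0.58,0,-1,0,0,0,0]
  ]
}}

```text
clock: 20.12
tcp_pos: [0.4562, 0.0425, 0.1907]
orientation: [3.14, 0.098, -0.004]
contact_force: [0.9, -0.0, -0.9]
grip_width: 0.0494
```

Run:
```python
from h import *
go(man(.083,.033,.15)+[5],)
```

```text
at [0.4562 0.0425 0.1907] th 3.57 F [ 0.9 -0.  -0.9] w 0.0494 t 20.12
[0.8619, -1.3065, 0.269, 0.0, 0.0009, -0.008]
```

{"op": "send_rows", "data": {
  "deltas": [
    [0.58,0.15,-0.2,0,0,0,-0.008],
    [0.58,0.3,-0.4,0,0,0,-0.008],
    [0.58,0.45,-0.6,0,0,0,-0.008],
    [0.58,0.6,-0.8,0,0,0,-0.008],
    [0.58,0.75,-1,0,0,0,-0.008],
    [0.58,0.862,-1,0,0,0,-0.008],
    [0.58,0.862,-1,0,0,0,-0.008]
  ]
}}

```text
clock: 20.7
tcp_pos: [0.5789, 0.2011, 0.1899]
orientation: [-3.138, -0.142, 0.002]
contact_force: [-0.3, -1.0, -0.3]
grip_width: 0.0496
```

Run:
```python
from h import *
go(man(.083,.033,.13)+[5],man(.083,.033,.072)+[5])
```

```text
at [0.5789 0.2011 0.1899] th 5.18 F [-0.3 -1.  -0.3] w 0.0496 t 20.7
[-0.0118, -0.3019, 0.3993, -0.0002, 0.0005, 0.001]
[-0.0113, -0.3016, 0.786, -0.0002, 0.0005, 0.001]
```

{"op": "send_rows", "data": {
  "deltas": [
    [0.58,-0.011,-0.15,0.1,0,0,0.001],
    [0.58,-0.011,-0.302,0.25,0,0,0.001],
    [0.58,-0.011,-0.302,0.4,0,0,0.001],
    [0.58,-0.011,-0.302,0.4,0,0,0.001],
    [0.58,-0.011,-0.302,0.4,0,0,0.001]
  ]
}}

```text
clock: 21.12
tcp_pos: [0.5701, 0.2419, 0.1301]
orientation: [3.136, 0.132, -0.008]
contact_force: [0.3, 0.6, -0.3]
grip_width: 0.0496
```

Run:
```python
from h import *
go(man(.083,.033,.072)+[5])
```

```text
at [0.5701 0.2419 0.1301] th 4.81 F [ 0.3  0.6 -0.3] w 0.0496 t 21.12
[0.0233, -0.0277, 0.3869, 0.0008, 0.0016, -0.0011]
```

{"op": "send_rows", "data": {
  "deltas": [
    [0.58,0,0,0,0,0,0],
    [0.58,0,0,0,0,0,0]
  ]
}}

```text
clock: 21.28
tcp_pos: [0.5727, 0.2426, 0.1335]
orientation: [-3.139, -0.13, -0.003]
contact_force: [0.5, 0.1, 0.6]
grip_width: 0.0495
```

Run:
```python
from h import *
go(man(.083,.033,.072)+[5])
```

```text
at [0.5727 0.2426 0.1335] th 4.73 F [0.5 0.1 0.6] w 0.0495 t 21.28
[0.0023, -0.0229, 0.41, 0.0, -0.0005, -0.0015]
```

{"op": "send_rows", "data": {
  "deltas": [
    [0.58,0.004,-0.023,0.05,0,0,-0.001],
    [0.58,0.004,-0.023,0.15,0,0,-0.001],
    [0.58,0.004,-0.023,0.25,0,0,-0.001],
    [0.58,0.004,-0.023,0.35,0,0,-0.001],
    [0.58,0.004,-0.023,0.41,0,0,-0.001],
    [0.58,0.004,-0.023,0.41,0,0,-0.001],
    [0.58,0.004,-0.023,0.41,0,0,-0.001]
  ]
}}

```text
clock: 21.87
tcp_pos: [0.5722, 0.2471, 0.0709]
orientation: [3.139, 0.137, -0.0]
contact_force: [0.6, 0.4, 0.8]
grip_width: 0.0498
```

{"op": "send_rows", "data": {
  "deltas": [
    [0.45,0,0,0,0,0,0],
    [0.4,0,0,0,0,0,0],
    [0.35,0,0,0,0,0,0],
    [0.3,0,0,0,0,0,0],
    [0.3,0,0,0,0,0,0],
    [0.3,0,0,0,0,0,0]
  ],
  "squeeze": 40
}}

```text
clock: 22.37
tcp_pos: [0.5732, 0.2457, 0.0721]
orientation: [3.137, 0.135, 0.003]
contact_force: [-1.5, -6.0, 5.3]
grip_width: 0.0333
```

{"op": "send_rows", "data": {
  "deltas": [
    [0.3,0.01,0.008,0,0,0,0],
    [0.3,0.02,0.008,0,0,0,0],
    [0.3,0.03,0.008,0,0,0,0],
    [0.3,0.04,0.008,0,0,0,0],
    [0.3,0.05,0.008,0,0,0,0],
    [0.3,0.06,0.008,0,0,0,0],
    [0.3,0.068,0.008,0,0,0,0],
    [0.3,0.068,0.008,0,0,0,0],
    [0.3,0.068,0.008,0,0,0,0]
  ]
}}

```text
clock: 23.12
tcp_pos: [0.5818, 0.2464, 0.072]
orientation: [3.138, 0.137, -0.001]
contact_force: [-5.1, -4.2, 8.5]
grip_width: 0.0336
```

Run:
```python
from h import *
go()
g=r.grab_frame("side")
for b in blobs(g,"amber"): print(b[1:3])
```

```text
at [0.5818 0.2464 0.072 ] th 4.99 F [-5.1 -4.2  8.5] w 0.0336 t 23.12
(array([347.5, 188.8]), array([342, 182,  12,  14], dtype=int32))
(array([300.7, 291.8]), array([291, 281,  20,  23], dtype=int32))
(array([290.2, 317.6]), array([280, 305,  22,  26], dtype=int32))
```

Released (band 295→300.7). Let go, rise, and move above the trap.

{"op": "send_rows", "data": {
  "deltas": [
    [0.3,-0.015,0,0,0,0,0],
    [0.3,-0.02,0,0,0,0,0],
    [0.58,-0.02,0,0,0,0,0],
    [0.58,-0.02,0,0,0,0,0],
    [0.58,-0.02,0,0,0,0,0],
    [0.55,-0.02,0,-0.2,0,0,0],
    [0.55,-0.02,0,-0.4,0,0,0],
    [0.5,-0.2,0,-0.4,0,0,0],
    [0.5,-0.4,0,-0.4,0,0,0],
    [0.5,-0.46,0,-0.4,0,0,0],
    [0.5,-0.46,0,-0.4,0,0,0],
    [0.5,-0.46,0,-0.4,0,0,0],
    [0.5,-0.46,0,-0.4,0,0,0]
  ]
}}

```text
clock: 24.25
tcp_pos: [0.5149, 0.2411, 0.131]
orientation: [-3.138, -0.137, -0.002]
contact_force: [-0.1, 0.4, 0.4]
grip_width: 0.0423
```

Run:
```python
from h import *
go(man(.017,.033,.0825)+[5])
g=r.grab_frame("side")
for b in blobs(g,"amber"): print(b[1:3])
```

```text
at [0.5149 0.2411 0.131 ] th 4.99 F [-0.1  0.4  0.4] w 0.0423 t 24.25
[-0.0525, 0.0006, 0.323, -0.0001, -0.0004, -0.0001]
(array([347.6, 189.1]), array([342, 183,  12,  13], dtype=int32))
(array([301. , 292.1]), array([292, 281,  19,  23], dtype=int32))
(array([290.2, 317.6]), array([280, 305,  22,  26], dtype=int32))
```

{"op": "send_rows", "data": {
  "deltas": [
    [0.5,-0.05,0,0.08,0,0,0],
    [0.5,-0.05,0,0.16,0,0,0],
    [0.5,-0.05,0,0.24,0,0,0],
    [0.5,-0.05,0,0.32,0,0,0],
    [0.5,-0.05,0,0.32,0,0,0],
    [0.5,-0.05,0,0.32,0,0,0],
    [0.5,-0.05,0,0.32,0,0,0]
  ]
}}

```text
clock: 24.88
tcp_pos: [0.5065, 0.2404, 0.0828]
orientation: [-3.139, -0.137, -0.0]
contact_force: [0.5, 1.1, -0.3]
grip_width: 0.0425
```

{"op": "send_rows", "data": {
  "deltas": [
    [0.4,0,0,0,0,0,0],
    [0.33,0,0,0,0,0,0],
    [0.28,0,0,0,0,0,0],
    [0.2,0,0,0,0,0,0],
    [0.2,0,0,0,0,0,0],
    [0.2,0,0,0,0,0,0]
  ],
  "squeeze": 35
}}

```text
clock: 25.38
tcp_pos: [0.5067, 0.2403, 0.0836]
orientation: [-3.138, -0.137, -0.002]
contact_force: [-1.0, -2.0, 5.7]
grip_width: 0.0274
```

{"op": "send_rows", "data": {
  "deltas": [
    [0.2,-0.02,0,0,0,0,0],
    [0.2,-0.05,0,0,0,0,0],
    [0.2,-0.08,0,0,0,0,0],
    [0.2,-0.11,0,0,0,0,0],
    [0.2,-0.14,0,0,0,0,0],
    [0.2,-0.17,0,0,0,0,0],
    [0.2,-0.2,0,0,0,0,0],
    [0.2,-0.25,0,0,0,0,0],
    [0.2,-0.3,0,0,0,0,0],
    [0.2,-0.31,0,0,0,0,0],
    [0.2,-0.31,0,0,0,0,0]
  ]
}}

```text
clock: 26.3
tcp_pos: [0.4592, 0.2365, 0.0833]
orientation: [-3.138, -0.139, -0.001]
contact_force: [0.1, -0.1, 8.3]
grip_width: 0.0271
```

Run:
```python
from h import *
go()
g=r.grab_frame("side")
for b in blobs(g,"amber")+blobs(g,"green"): print(b[1:3])
cv2.imwrite("pics/g.png",cv2.resize(g["pixels"][180:330,200:400][:,:,::-1],None,fx=3,fy=3))
```

```text
at [0.4592 0.2365 0.0833] th 5.06 F [ 0.1 -0.1  8.3] w 0.0271 t 26.3
(array([350.4, 188.9]), array([347, 183,   7,  13], dtype=int32))
(array([332.7, 294. ]), array([328, 283,  10,  23], dtype=int32))
(array([290.2, 317.6]), array([280, 306,  22,  25], dtype=int32))
(array([299.2, 268.9]), array([291, 259,  18,  21], dtype=int32))
(array([182.8, 474.8]), array([169, 467,  28,  13], dtype=int32))
```

View pics/g.png

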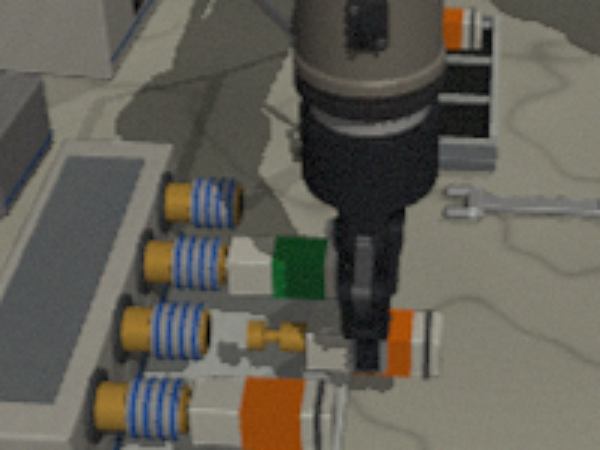

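{"op": "send_rows", "data": {
  "deltas": [
    [0.2,0,0,-0.06,0,0,0],
    [0.2,0,0,-0.15,0,0,0],
    [0.2,0,0,-0.3,0,0,0],
    [0.2,0,0,-0.45,0,0,0],
    [0.2,0,0.05,-0.45,0,0,0],
    [0.2,-0.01,0.2,-0.45,0,0,0],
    [0.2,-0.02,0.35,-0.45,0,0,0],
    [0.2,-0.03,0.5,-0.45,0,0,0],
    [0.2,-0.04,0.65,-0.45,0,0,0],
    [0.2,-0.06,0.8,-0.45,0,0,0],
    [0.2,-0.07,1,-0.45,0,0,0]
  ]
}}

```text
clock: 27.27
tcp_pos: [0.4602, 0.0855, 0.1495]
orientation: [-3.138, -0.141, 0.005]
contact_force: [0.3, -0.6, -0.8]
grip_width: 0.0269
```

{"op": "send_rows", "data": {
  "deltas": [
    [0.2,0,0.2,0,0,0,0],
    [0.2,0,0.4,0,0,0,0.002],
    [0.2,0,0.6,0,0,0,0.004],
    [0.2,0,0.8,0,0,0,0.006],
    [0.2,0,1,0,0,0,0.008],
    [0.2,0,1,0,0,0,0.008],
    [0.2,0,1,0,0,0,0.008],
    [0.2,0,1,0,0,0,0.008]
  ]
}}

```text
clock: 27.93
tcp_pos: [0.4742, -0.0631, 0.1496]
orientation: [-3.139, -0.098, 0.004]
contact_force: [-0.4, 0.9, -1.1]
grip_width: 0.0274
```

Run:
```python
from h import *
go(cra(-.0055,0,.09)+[3.5])
```

```text
at [ 0.4742 -0.0631  0.1496] th 3.58 F [-0.4  0.9 -1.1] w 0.0274 t 27.93
[-0.0556, 0.8475, 0.397, -0.0002, 0.0007, 0.0004]
```

{"op": "send_rows", "data": {
  "deltas": [
    [0.2,-0.01,0.2,0,0,0,0],
    [0.2,-0.02,0.4,0,0,0,0],
    [0.2,-0.04,0.6,0,0,0,0],
    [0.2,-0.056,0.8,0.05,0,0,0],
    [0.2,-0.056,0.847,0.2,0,0,0],
    [0.2,-0.056,0.847,0.35,0,0,0],
    [0.2,-0.056,0.847,0.397,0,0,0],
    [0.2,-0.056,0.847,0.397,0,0,0],
    [0.2,-0.056,0.847,0.397,0,0,0],
    [0.2,-0.056,0.847,0.397,0,0,0]
  ]
}}

```text
clock: 28.77
tcp_pos: [0.476, -0.19, 0.0918]
orientation: [3.14, 0.101, 0.002]
contact_force: [-0.1, 0.2, -0.0]
grip_width: 0.0275
```

Run:
```python
from h import *
go(cra(-.0055,0,.029)+[3.5])
f=r.grab_frame("top");g=r.grab_frame("side")
for n,h in(("s",g),("t",f)):
  for b in blobs(h,"amber"): print(n,b[1:3])
```

```text
at [ 0.476  -0.19    0.0918] th 3.68 F [-0.1  0.2 -0. ] w 0.0275 t 28.77
[-0.016, 0.002, 0.4183, 0.0, -0.0004, 0.001]
s (array([350.2, 184. ]), array([345, 173,   9,  23], dtype=int32))
s (array([290.2, 317.5]), array([280, 306,  22,  25], dtype=int32))
t (array([168.7, 253.6]), array([160, 244,  18,  20], dtype=int32))
t (array([449.5, 263.5]), array([440, 259,  21,  11], dtype=int32))
t (array([477. , 266.2]), array([467, 262,  20,   9], dtype=int32))
```

{"op": "send_rows", "data": {
  "deltas": [
    [0.2,-0.013,0,0.1,0,0,0],
    [0.2,-0.013,0,0.2,0,0,0],
    [0.2,-0.013,0,0.3,0,0,0],
    [0.2,-0.013,0,0.36,0,0,0],
    [0.2,-0.013,0,0.39,0,0,0],
    [0.2,-0.013,0,0.405,0,0,0],
    [0.2,-0.013,0,0.413,0,0,0],
    [0.2,-0.013,0,0.418,0,0,0],
    [0.2,-0.013,0,0.418,0,0,0],
    [0.2,-0.013,0,0.418,0,0,0]
  ]
}}

```text
clock: 29.7
tcp_pos: [0.4734, -0.191, 0.0296]
orientation: [3.14, 0.098, 0.001]
contact_force: [-4.1, 2.3, 8.8]
grip_width: 0.0274
```

{"op": "send_rows", "data": {
  "deltas": [
    [0.36,0,0,-0.004,0,0,0],
    [0.4,0,0,-0.006,0,0,0],
    [0.4,0,0,-0.006,0,0,0],
    [0.4,0,0,-0.1,0,0,0],
    [0.4,0,0,-0.25,0,0,0],
    [0.4,0,0,-0.45,0,0,0],
    [0.45,0,0,-0.7,0,0,0],
    [0.5,0,0,-0.9,0,0,0],
    [0.5,0,-0.1,-1,0,0,0],
    [0.5,0,-0.3,-1,0,0,0],
    [0.5,0,-0.55,-1,0,0,0],
    [0.5,0,-0.8,-1,0,0,0],
    [0.5,0,-1,-1,0,0,0]
  ]
}}

```text
clock: 30.78
tcp_pos: [0.4636, -0.0389, 0.1785]
orientation: [-3.14, -0.099, -0.002]
contact_force: [0.7, 0.2, 0.7]
grip_width: 0.043
```

{"op": "send_rows", "data": {
  "deltas": [
    [0.58,0.05,-0.25,0,0,0,0],
    [0.58,0.1,-0.5,0,0,0,0],
    [0.58,0.15,-0.75,0,0,0,0],
    [0.58,0.2,-1,0,0,0,0],
    [0.58,0.2,-1,0,0,0,0],
    [0.58,0.2,-1,0,0,0,0]
  ]
}}

```text
clock: 31.28
tcp_pos: [0.4845, 0.1129, 0.1782]
orientation: [-3.139, -0.106, -0.001]
contact_force: [1.0, 0.0, -0.0]
grip_width: 0.0495
```

Run:
```python
from h import *
go(man(.083,.099,.14)+[5])
f=r.grab_frame("top");g=r.grab_frame("side")
for n,h in(("s",g),("t",f)):
  for b in blobs(h,"amber"): print(n,b[1:3])
```

```text
at [0.4845 0.1129 0.1782] th 3.86 F [ 1.  0. -0.] w 0.0495 t 31.28
[0.639, -1.286, 0.2565, -0.0003, -0.0002, -0.0063]
s (array([347.1, 195.4]), array([341, 183,  13,  26], dtype=int32))
s (array([290.2, 317.4]), array([280, 306,  22,  24], dtype=int32))
t (array([168.8, 253.6]), array([160, 244,  19,  20], dtype=int32))
t (array([475.5, 260.1]), array([465, 250,  23,  21], dtype=int32))
t (array([440.8, 264.5]), array([431, 255,  21,  20], dtype=int32))
t (array([121.6, 307.5]), array([116, 304,  10,   7], dtype=int32))
```

{"op": "send_rows", "data": {
  "deltas": [
    [0.58,0.15,-0.2,0,0,0,-0.006],
    [0.58,0.3,-0.4,0,0,0,-0.006],
    [0.58,0.45,-0.6,0,0,0,-0.006],
    [0.58,0.6,-0.8,0,0,0,-0.006],
    [0.58,0.639,-1,0,0,0,-0.006],
    [0.58,0.639,-1,0,0,0,-0.006],
    [0.58,0.639,-1,0,0,0,-0.006]
  ]
}}

```text
clock: 31.97
tcp_pos: [0.5707, 0.2661, 0.1776]
orientation: [3.139, 0.129, -0.001]
contact_force: [0.6, -0.4, 0.8]
grip_width: 0.0497
```

{"op": "send_rows", "data": {
  "deltas": [
    [0.58,0,-0.15,0.1,0,0,0],
    [0.58,0,-0.286,0.25,0,0,0],
    [0.58,0,-0.286,0.256,0,0,0],
    [0.58,0,-0.286,0.256,0,0,0],
    [0.58,0,-0.286,0.256,0,0,0],
    [0.58,0,-0.286,0.256,0,0,0],
    [0.58,0,-0.286,0.256,0,0,0]
  ]
}}

```text
clock: 32.55
tcp_pos: [0.5684, 0.3069, 0.1407]
orientation: [3.139, 0.124, 0.003]
contact_force: [-0.1, -0.1, -0.3]
grip_width: 0.0493
```

Run:
```python
from h import *
go(man(.083,.099,.072)+[5])
```

```text
at [0.5684 0.3069 0.1407] th 4.51 F [-0.1 -0.1 -0.3] w 0.0493 t 32.55
[-0.0062, -0.0338, 0.4578, 0.0001, -0.0005, -0.0027]
```

{"op": "send_rows", "data": {
  "deltas": [
    [0.58,-0.004,-0.03,0.05,0,0,-0.0027],
    [0.58,-0.004,-0.03,0.15,0,0,-0.0027],
    [0.58,-0.004,-0.03,0.25,0,0,-0.0027],
    [0.58,-0.004,-0.03,0.35,0,0,-0.0027],
    [0.58,-0.004,-0.03,0.43,0,0,-0.0027],
    [0.58,-0.004,-0.03,0.458,0,0,-0.0027],
    [0.58,-0.004,-0.03,0.458,0,0,-0.0027],
    [0.58,-0.004,-0.03,0.458,0,0,-0.0027]
  ]
}}

```text
clock: 33.22
tcp_pos: [0.5665, 0.3132, 0.0712]
orientation: [-3.138, -0.141, -0.0]
contact_force: [0.3, 0.2, 0.5]
grip_width: 0.0496
```

{"op": "send_rows", "data": {
  "deltas": [
    [0.45,0,0,0,0,0,0],
    [0.4,0,0,0,0,0,0],
    [0.35,0,0,0,0,0,0],
    [0.3,0,0,0,0,0,0],
    [0.3,0,0,0,0,0,0],
    [0.3,0,0,0,0,0,0]
  ],
  "squeeze": 40
}}

```text
clock: 33.72
tcp_pos: [0.5674, 0.3114, 0.0721]
orientation: [3.137, 0.138, 0.002]
contact_force: [-0.7, -6.0, 5.0]
grip_width: 0.0336
```

{"op": "send_rows", "data": {
  "deltas": [
    [0.3,0.01,0.01,0,0,0,0],
    [0.3,0.02,0.01,0,0,0,0],
    [0.3,0.03,0.01,0,0,0,0],
    [0.3,0.04,0.01,0,0,0,0],
    [0.3,0.05,0.01,0,0,0,0],
    [0.3,0.06,0.01,0,0,0,0],
    [0.3,0.068,0.01,0,0,0,0],
    [0.3,0.068,0.01,0,0,0,0],
    [0.3,0.068,0.01,0,0,0,0]
  ]
}}

```text
clock: 34.47
tcp_pos: [0.5758, 0.3122, 0.072]
orientation: [3.137, 0.141, -0.002]
contact_force: [-6.0, -4.6, 9.8]
grip_width: 0.0334
```

Run:
```python
from h import *
go()
g=r.grab_frame("side")
for b in blobs(g,"amber"): print(b[1:3])
```

```text
at [0.5758 0.3122 0.072 ] th 5.14 F [-6.  -4.6  9.8] w 0.0334 t 34.47
(array([347. , 195.1]), array([341, 182,  13,  27], dtype=int32))
(array([296.1, 317.9]), array([286, 306,  21,  25], dtype=int32))
```

Released. Same sequence.

{"op": "send_rows", "data": {
  "deltas": [
    [0.3,-0.015,0,0,0,0,0],
    [0.3,-0.02,0,0,0,0,0],
    [0.58,-0.02,0,0,0,0,0],
    [0.58,-0.02,0,0,0,0,0],
    [0.58,-0.02,0,0,0,0,0],
    [0.55,-0.02,0,-0.2,0,0,0],
    [0.55,-0.02,0,-0.4,0,0,0],
    [0.5,-0.2,0,-0.4,0,0,0],
    [0.5,-0.4,0,-0.4,0,0,0],
    [0.5,-0.48,0,-0.4,0,0,0],
    [0.5,-0.48,0,-0.4,0,0,0],
    [0.5,-0.48,0,-0.4,0,0,0],
    [0.5,-0.48,0,-0.4,0,0,0]
  ]
}}

```text
clock: 35.6
tcp_pos: [0.5062, 0.3063, 0.1312]
orientation: [-3.138, -0.14, -0.002]
contact_force: [0.3, 0.6, -0.2]
grip_width: 0.0425
```

Run:
```python
from h import *
go(man(.017,.0985,.0825)+[5])
g=r.grab_frame("side")
for b in blobs(g,"amber"): print(b[1:3])
```

```text
at [0.5062 0.3063 0.1312] th 5.1 F [ 0.3  0.6 -0.2] w 0.0425 t 35.6
[-0.0322, 0.0017, 0.3247, -0.0002, -0.0004, 0.0006]
(array([347. , 195.5]), array([341, 183,  13,  26], dtype=int32))
(array([296.6, 318.5]), array([286, 306,  22,  25], dtype=int32))
```

{"op": "send_rows", "data": {
  "deltas": [
    [0.5,-0.03,0,0.08,0,0,0],
    [0.5,-0.03,0,0.16,0,0,0],
    [0.5,-0.03,0,0.24,0,0,0],
    [0.5,-0.03,0,0.322,0,0,0],
    [0.5,-0.03,0,0.322,0,0,0],
    [0.5,-0.03,0,0.322,0,0,0],
    [0.5,-0.03,0,0.322,0,0,0]
  ]
}}

```text
clock: 36.23
tcp_pos: [0.5007, 0.3058, 0.0826]
orientation: [-3.138, -0.141, -0.0]
contact_force: [0.4, -0.6, -0.4]
grip_width: 0.0429
```

{"op": "send_rows", "data": {
  "deltas": [
    [0.4,0,0,0,0,0,0],
    [0.33,0,0,0,0,0,0],
    [0.28,0,0,0,0,0,0],
    [0.2,0,0,0,0,0,0],
    [0.2,0,0,0,0,0,0],
    [0.2,0,0,0,0,0,0]
  ],
  "squeeze": 35
}}

```text
clock: 36.73
tcp_pos: [0.5009, 0.3058, 0.0834]
orientation: [-3.138, -0.14, -0.002]
contact_force: [-0.7, -1.8, 6.5]
grip_width: 0.0273
```

{"op": "send_rows", "data": {
  "deltas": [
    [0.2,-0.02,0,0,0,0,0],
    [0.2,-0.05,0,0,0,0,0],
    [0.2,-0.08,0,0,0,0,0],
    [0.2,-0.11,0,0,0,0,0],
    [0.2,-0.14,0,0,0,0,0],
    [0.2,-0.17,0,0,0,0,0],
    [0.2,-0.2,0,0,0,0,0],
    [0.2,-0.25,0,0,0,0,0],
    [0.2,-0.3,0,0,0,0,0],
    [0.2,-0.31,0,0,0,0,0],
    [0.2,-0.31,0,0,0,0,0]
  ]
}}

```text
clock: 37.65
tcp_pos: [0.4533, 0.302, 0.0832]
orientation: [-3.138, -0.143, -0.001]
contact_force: [0.6, 0.4, 7.6]
grip_width: 0.0272
```

Run:
```python
from h import *
go()
g=r.grab_frame("side")
for b in blobs(g,"amber")+blobs(g,"green"): print(b[1:3])
cv2.imwrite("pics/i.png",cv2.resize(g["pixels"][160:350,200:400][:,:,::-1],None,fx=3,fy=3))
```

```text
at [0.4533 0.302  0.0832] th 5.2 F [0.6 0.4 7.6] w 0.0272 t 37.65
(array([349.7, 195.1]), array([346, 183,   8,  26], dtype=int32))
(array([330.6, 320.2]), array([326, 308,  10,  25], dtype=int32))
(array([296.3, 272. ]), array([291, 259,  17,  21], dtype=int32))
(array([182.3, 474.9]), array([169, 467,  25,  13], dtype=int32))
```

View pics/i.png

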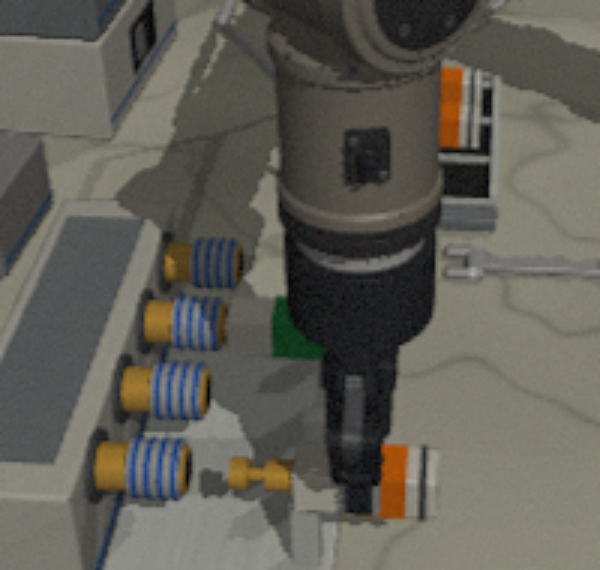

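{"op": "send_rows", "data": {
  "deltas": [
    [0.2,0,0,-0.06,0,0,0],
    [0.2,0,0,-0.15,0,0,0],
    [0.2,0,0,-0.3,0,0,0],
    [0.2,0,0,-0.45,0,0,0],
    [0.2,0,0.05,-0.5,0,0,0],
    [0.2,-0.01,0.2,-0.5,0,0,0],
    [0.2,-0.02,0.35,-0.5,0,0,0],
    [0.2,-0.03,0.5,-0.5,0,0,0],
    [0.2,-0.04,0.65,-0.5,0,0,0],
    [0.2,-0.06,0.8,-0.5,0,0,0],
    [0.2,-0.07,1,-0.5,0,0,0]
  ]
}}

```text
clock: 38.62
tcp_pos: [0.4551, 0.1505, 0.1567]
orientation: [3.138, 0.144, -0.004]
contact_force: [0.3, 0.3, -0.2]
grip_width: 0.0274
```

{"op": "send_rows", "data": {
  "deltas": [
    [0.2,0,0.2,0,0,0,0],
    [0.2,0,0.4,0,0,0,0.002],
    [0.2,0,0.6,0,0,0,0.004],
    [0.2,0,0.8,0,0,0,0.006],
    [0.2,0,1,0,0,0,0.008],
    [0.2,0,1,0,0,0,0.008],
    [0.2,0,1,0,0,0,0.008],
    [0.2,0,1,0,0,0,0.008]
  ]
}}

```text
clock: 39.28
tcp_pos: [0.4693, 0.0019, 0.157]
orientation: [-3.14, -0.101, 0.003]
contact_force: [-0.2, 1.4, -1.5]
grip_width: 0.0272
```

Run:
```python
from h import *
go(cra(-.0055,.068,.09)+[3.5])
```

```text
at [0.4693 0.0019 0.157 ] th 3.69 F [-0.2  1.4 -1.5] w 0.0272 t 39.28
[-0.0509, 0.8285, 0.4466, -0.0001, 0.0006, 0.001]
```

{"op": "send_rows", "data": {
  "deltas": [
    [0.2,-0.01,0.2,0,0,0,0.001],
    [0.2,-0.02,0.4,0,0,0,0.001],
    [0.2,-0.04,0.6,0,0,0,0.001],
    [0.2,-0.051,0.8,0.05,0,0,0.001],
    [0.2,-0.051,0.828,0.2,0,0,0.001],
    [0.2,-0.051,0.828,0.35,0,0,0.001],
    [0.2,-0.051,0.828,0.446,0,0,0.001],
    [0.2,-0.051,0.828,0.446,0,0,0.001],
    [0.2,-0.051,0.828,0.446,0,0,0.001],
    [0.2,-0.051,0.828,0.446,0,0,0.001]
  ]
}}

```text
clock: 40.12
tcp_pos: [0.4714, -0.1217, 0.0914]
orientation: [-3.14, -0.099, -0.001]
contact_force: [0.2, 0.7, -0.7]
grip_width: 0.0272
```

Run:
```python
from h import *
go(cra(-.0055,.068,.029)+[3.5])
```

```text
at [ 0.4714 -0.1217  0.0914] th 3.62 F [ 0.2  0.7 -0.7] w 0.0272 t 40.12
[-0.013, 0.005, 0.4159, -0.0001, -0.0002, 0.0007]
```

{"op": "send_rows", "data": {
  "deltas": [
    [0.2,-0.012,0.005,0.1,0,0,0],
    [0.2,-0.012,0.005,0.2,0,0,0],
    [0.2,-0.012,0.005,0.3,0,0,0],
    [0.2,-0.012,0.005,0.36,0,0,0],
    [0.2,-0.012,0.005,0.39,0,0,0],
    [0.2,-0.012,0.005,0.405,0,0,0],
    [0.2,-0.012,0.005,0.413,0,0,0],
    [0.2,-0.012,0.005,0.418,0,0,0],
    [0.2,-0.012,0.005,0.418,0,0,0],
    [0.2,-0.012,0.005,0.418,0,0,0]
  ]
}}

```text
clock: 40.95
tcp_pos: [0.4696, -0.1234, 0.0294]
orientation: [3.14, 0.097, 0.002]
contact_force: [-3.5, 0.6, 7.6]
grip_width: 0.0276
```

{"op": "send_rows", "data": {
  "deltas": [
    [0.36,0,0,-0.004,0,0,0],
    [0.4,0,0,-0.006,0,0,0],
    [0.4,0,0,-0.006,0,0,0],
    [0.4,0,0,-0.1,0,0,0],
    [0.4,0,0,-0.25,0,0,0],
    [0.4,0,0,-0.45,0,0,0],
    [0.45,0,0,-0.7,0,0,0],
    [0.45,0,0,-0.9,0,0,0],
    [0.45,0,0,-1,0,0,0],
    [0.45,0,0,-1,0,0,0]
  ]
}}

```text
clock: 41.78
tcp_pos: [0.4716, -0.124, 0.182]
orientation: [3.138, 0.096, 0.012]
contact_force: [0.4, -0.1, -0.7]
grip_width: 0.0381
```

{"op": "send_rows", "data": {
  "deltas": [
    [0.45,0,0,-0.2,0,0,-0.035],
    [0.45,0,0,-0.4,0,0,-0.07],
    [0.45,0,0,-0.6,0,0,-0.105],
    [0.45,0,0.1,-0.6,0,0,-0.14],
    [0.45,0,0.2,-0.6,0,0,-0.175],
    [0.45,0,0.3,-0.6,0,0,-0.21],
    [0.45,0,0.4,-0.6,0,0,-0.245],
    [0.45,0,0.4,-0.6,0,0,-0.28],
    [0.45,0,0.4,-0.6,0,0,-0.315],
    [0.45,0,0.4,-0.6,0,0,-0.35],
    [0.45,0,0.4,-0.6,0,0,-0.385],
    [0.45,0,0.4,-0.6,0,0,-0.42],
    [0.45,0,0.4,-0.6,0,0,-0.455],
    [0.45,0,0.4,-0.6,0,0,-0.5],
    [0.45,0,0.4,-0.6,0,0,-0.5],
    [0.45,0,0.4,-0.6,0,0,-0.5]
  ]
}}

```text
clock: 43.12
tcp_pos: [0.4724, -0.1834, 0.2672]
orientation: [-2.154, -2.285, 0.001]
contact_force: [0.2, 0.5, 0.0]
grip_width: 0.0383
```

Run:
```python
from h import *
go([.6275,-.1805,.25,93.5],[.6275,-.1805,.171,93.5])
f=r.grab_frame("top");g=r.grab_frame("side")
for n,h in(("s",g),("t",f)):
  for b in blobs(h,"amber")+blobs(h,"red",20): print(n,b[1:3])
cv2.imwrite("pics/j.png",cv2.resize(np.hstack([f["pixels"][160:310,360:540],g["pixels"][110:260,260:440]])[:,:,::-1],None,fx=2.2,fy=2.2))
```

```text
at [ 0.4724 -0.1834  0.2672] th 93.38 F [0.2 0.5 0. ] w 0.0383 t 43.12
[-0.0415, 1.0335, 0.1133, -0.0004, -0.0002, -0.0007]
[-0.0418, 1.0342, 0.6399, -0.0004, -0.0002, -0.0007]
s (array([346.2, 202.5]), array([338, 183,  16,  40], dtype=int32))
s (array([283.1, 144.1]), array([278, 137,  10,  15], dtype=int32))
s (array([373.4, 153.9]), array([371, 151,   5,   7], dtype=int32))
t (array([474.3, 261.6]), array([465, 252,  22,  19], dtype=int32))
t (array([440.9, 264.4]), array([431, 255,  21,  20], dtype=int32))
t (array([405.8, 268.4]), array([397, 259,  19,  20], dtype=int32))
t (array([446.4, 155.6]), array([420, 150,  54,  13], dtype=int32))
```

View pics/j.png

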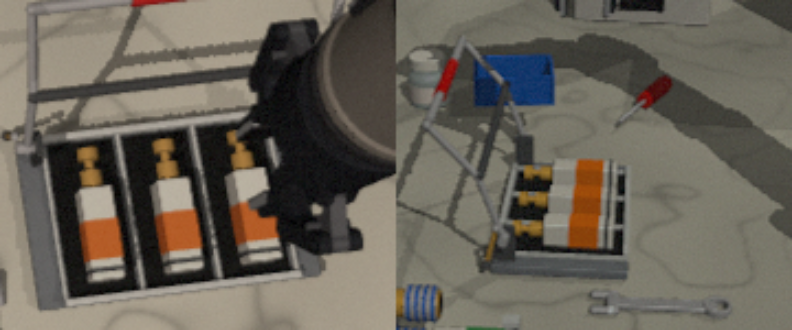

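Run:
```python
from h import *
f=r.grab_frame("top");g=r.grab_frame("side")
print(tri(f,(446.4,155.6),g,(283.1,144.1)))
for u in((474.3,261.6),(440.9,264.4),(405.8,268.4)): 
    p=onz(f,u,.038); d=p[:2]-np.array([.4792,-.1901]); c,s=np.cos(YC),np.sin(YC); print("cradle xy",(c*d[0]+s*d[1]).round(4),(-s*d[0]+c*d[1]).round(4))
```

```text
(array([ 0.62573399, -0.17863128,  0.18323711]), np.float64(0.0005227812889798657))
cradle xy -0.0162 -0.0625
cradle xy -0.0142 0.0012
cradle xy -0.0141 0.0682
```

{"op": "send_rows", "data": {
  "deltas": [
    [0.45,-0.01,0.2,0,0,0,0],
    [0.45,-0.02,0.4,0,0,0,0],
    [0.45,-0.03,0.6,0,0,0,0],
    [0.45,-0.04,0.8,0,0,0,0],
    [0.45,-0.04,1,0,0,0,0],
    [0.45,-0.04,1,0,0,0,0],
    [0.45,-0.04,1,0,0,0,0],
    [0.45,-0.04,1,0,0,0,0]
  ]
}}

```text
clock: 43.98
tcp_pos: [0.6222, -0.1803, 0.2676]
orientation: [-2.152, -2.287, 0.001]
contact_force: [-0.6, 0.1, -0.6]
grip_width: 0.0385
```

Run:
```python
from h import *
go([.6275,-.1805,.171,93.5])
```

```text
at [ 0.6222 -0.1803  0.2676] th 93.47 F [-0.6  0.1 -0.6] w 0.0385 t 43.98
[-0.0037, 0.0361, 0.6437, -0.0004, -0.0, -0.0001]
```

{"op": "send_rows", "data": {
  "deltas": [
    [0.45,0,0.034,0.15,0,0,0],
    [0.45,0,0.034,0.3,0,0,0],
    [0.45,0,0.034,0.45,0,0,0],
    [0.45,0,0.034,0.58,0,0,0],
    [0.45,0,0.034,0.63,0,0,0],
    [0.45,0,0.034,0.63,0,0,0],
    [0.2,0,0.034,0.63,0,0,0],
    [0,0,0.034,0.63,0,0,0],
    [0,0,0.034,0.63,0,0,0],
    [0,0,0.034,0.63,0,0,0],
    [0,0,0.034,0.63,0,0,0],
    [0,0,0.034,0.63,0,0,0]
  ],
  "squeeze": 25
}}

```text
clock: 44.98
tcp_pos: [0.6279, -0.1803, 0.1754]
orientation: [2.152, 2.287, -0.0]
contact_force: [-5.1, 0.5, 4.9]
grip_width: 0.0129
```

Run:
```python
from h import *
o=r.get_obs(); p=np.array(o["tcp_pos"])
# pivot in world (TCP-equivalent: handle centre = TCP+8mm up + ...)
pv=np.array(cra(.072,0,.046)); ex=np.array([np.cos(YC),np.sin(YC)])
q=.1528; b=np.arctan2(29,150)
rel=np.array([(p[:2]-pv[:2])@ex,p[2]+.0075-pv[2]]); a0=np.arctan2(rel[1],-rel[0])-b
print("a0",a0,"rad",np.hypot(*rel))
P=lambda a:np.array([-q*np.cos(b+a),q*np.sin(b+a)])
for a in np.arange(a0,0,-.1).tolist()+[.03]:
    d=P(a)-P(a0); print(round(a,2),[round(d[0]/.15,3),round(-d[1]/.15,3)])
go()
```

```text
a0 1.8925434882657866 rad 0.15709381787111965
1.89 [np.float64(0.0), np.float64(-0.0)]
1.79 [np.float64(-0.091), np.float64(-0.045)]
1.69 [np.float64(-0.186), np.float64(-0.082)]
1.59 [np.float64(-0.285), np.float64(-0.108)]
1.49 [np.float64(-0.385), np.float64(-0.125)]
1.39 [np.float64(-0.487), np.float64(-0.131)]
1.29 [np.float64(-0.589), np.float64(-0.127)]
1.19 [np.float64(-0.689), np.float64(-0.113)]
1.09 [np.float64(-0.788), np.float64(-0.089)]
0.99 [np.float64(-0.884), np.float64(-0.056)]
0.89 [np.float64(-0.977), np.float64(-0.012)]
0.79 [np.float64(-1.064), np.float64(0.04)]
0.69 [np.float64(-1.146), np.float64(0.1)]
0.59 [np.float64(-1.221), np.float64(0.169)]
0.49 [np.float64(-1.29), np.float64(0.244)]
0.39 [np.float64(-1.35), np.float64(0.326)]
0.29 [np.float64(-1.402), np.float64(0.414)]
0.19 [np.float64(-1.444), np.float64(0.507)]
0.09 [np.float64(-1.478), np.float64(0.603)]
0.03 [np.float64(-1.494), np.float64(0.664)]
at [ 0.6279 -0.1803  0.1754] th 93.5 F [-5.1  0.5  4.9] w 0.0129 t 44.98
```

{"op": "send_rows", "data": {
  "deltas": [
    [0,0,-0.045,-0.024,0,0,0],
    [0,0,-0.091,-0.045,0,0,0],
    [0,0,-0.138,-0.065,0,0,0],
    [0,0,-0.186,-0.082,0,0,0],
    [0,0,-0.235,-0.096,0,0,0],
    [0,0,-0.285,-0.108,0,0,0],
    [0,0,-0.335,-0.118,0,0,0],
    [0,0,-0.385,-0.125,0,0,0],
    [0,0,-0.436,-0.129,0,0,0],
    [0,0,-0.487,-0.131,0,0,0],
    [0,0,-0.538,-0.13,0,0,0],
    [0,0,-0.589,-0.127,0,0,0],
    [0,0,-0.639,-0.121,0,0,0],
    [0,0,-0.689,-0.113,0,0,0],
    [0,0,-0.739,-0.102,0,0,0],
    [0,0,-0.788,-0.089,0,0,0],
    [0,0,-0.836,-0.073,0,0,0],
    [0,0,-0.884,-0.056,0,0,0],
    [0,0,-0.884,-0.056,0,0,0]
  ]
}}

```text
clock: 46.57
tcp_pos: [0.4925, -0.1893, 0.1808]
orientation: [-2.153, -2.285, 0.005]
contact_force: [-0.1, -5.6, 2.3]
grip_width: 0.0131
```

{"op": "send_rows", "data": {
  "deltas": [
    [0,0,-0.047,0.021,0,0,0],
    [0,0,-0.093,0.044,0,0,0],
    [0,0,-0.137,0.07,0,0,0],
    [0,0,-0.18,0.096,0,0,0],
    [0,0,-0.222,0.126,0,0,0],
    [0,0,-0.262,0.156,0,0,0],
    [0,0,-0.3,0.19,0,0,0],
    [0,0,-0.337,0.225,0,0,0],
    [0,0,-0.372,0.262,0,0,0],
    [0,0,-0.406,0.3,0,0,0],
    [0,0,-0.437,0.34,0,0,0],
    [0,0,-0.466,0.382,0,0,0],
    [0,0,-0.493,0.426,0,0,0],
    [0,0,-0.518,0.47,0,0,0],
    [0,0,-0.54,0.516,0,0,0],
    [0,0,-0.56,0.563,0,0,0],
    [0,0,-0.578,0.61,0,0,0],
    [0,0,-0.594,0.659,0,0,0],
    [0,0,-0.602,0.69,0,0,0],
    [0,0,-0.602,0.69,0,0,0]
  ]
}}

```text
clock: 48.23
tcp_pos: [0.4035, -0.1936, 0.0769]
orientation: [-2.151, -2.286, 0.003]
contact_force: [0.1, -5.0, -3.3]
grip_width: 0.013
```

Run:
```python
from h import *
go([.4024,-.1947,.0685,93.5])
```

```text
at [ 0.4035 -0.1936  0.0769] th 93.47 F [ 0.1 -5.  -3.3] w 0.013 t 48.23
[-0.0067, -0.0072, 0.0561, -0.001, -0.0003, -0.0001]
```

{"op": "send_rows", "data": {
  "deltas": [
    [0,0,-0.003,0.01,0,0,0],
    [0,0,-0.005,0.02,0,0,0],
    [0,0,-0.005,0.03,0,0,0],
    [0,0,-0.005,0.03,0,0,0]
  ]
}}

```text
clock: 48.57
tcp_pos: [0.4031, -0.1936, 0.0747]
orientation: [-2.151, -2.286, 0.004]
contact_force: [-7.9, -2.6, 22.4]
grip_width: 0.013
```

{"op": "send_rows", "data": {
  "deltas": [
    [0,0,0,-0.015,0,0,0],
    [0.25,0,0,-0.015,0,0,0],
    [0.45,0,0,-0.015,0,0,0],
    [0.45,0,0,-0.015,0,0,0],
    [0.45,0,0,-0.1,0,0,0],
    [0.45,0,0,-0.3,0,0,0],
    [0.45,0,0,-0.55,0,0,0],
    [0.45,0,0,-0.8,0,0,0],
    [0.45,0,0,-1,0,0,0],
    [0.45,-0.25,0,-1,0,0,0],
    [0.45,-0.5,0,-1,0,0,0],
    [0.45,-0.75,0,-1,0,0,0],
    [0.45,-1,0,-1,0,0,0],
    [0.45,-1,0,-1,0,0,0],
    [0.45,-1,0,-1,0,0,0]
  ]
}}

```text
clock: 49.82
tcp_pos: [0.4132, -0.3447, 0.223]
orientation: [-2.155, -2.284, -0.0]
contact_force: [-0.3, 1.3, 0.2]
grip_width: 0.0384
```

Run:
```python
from h import *
go()
f=r.grab_frame("top");g=r.grab_frame("side")
for n,h in(("s",g),("t",f)):
  for c in("red","amber","green"):
    for b in blobs(h,c,20): print(n,c,b[1:3])
a=cv2.resize(f["pixels"][130:310,110:530],None,fx=1.9,fy=1.9); b=cv2.resize(g["pixels"][130:350,180:500],(798,250)) 
cv2.imwrite("pics/k.png",np.vstack([a,b])[:,:,::-1])
```

```text
at [ 0.4132 -0.3447  0.223 ] th 93.31 F [-0.3  1.3  0.2] w 0.0384 t 49.82
s red (array([374.5, 153.1]), array([371, 150,   7,   9], dtype=int32))
s red (array([371.8, 184. ]), array([370, 176,   4,  16], dtype=int32))
s amber (array([349. , 198.7]), array([344, 182,  10,  34], dtype=int32))
s green (array([299.3, 269. ]), array([291, 259,  18,  21], dtype=int32))
s green (array([182.8, 474.5]), array([169, 467,  28,  13], dtype=int32))
t red (array([454.3, 295.9]), array([430, 290,  50,  13], dtype=int32))
t amber (array([475.7, 252. ]), array([469, 251,  15,   3], dtype=int32))
t amber (array([440.8, 256.4]), array([433, 255,  16,   3], dtype=int32))
t amber (array([404.8, 260.6]), array([398, 259,  15,   4], dtype=int32))
t amber (array([476.5, 263.6]), array([467, 258,  20,  13], dtype=int32))
t amber (array([441.7, 268.1]), array([433, 262,  19,  13], dtype=int32))
t amber (array([406.9, 272. ]), array([399, 267,  17,  11], dtype=int32))
t green (array([243.4, 243.5]), array([235, 234,  18,  19], dtype=int32))
```

View pics/k.png

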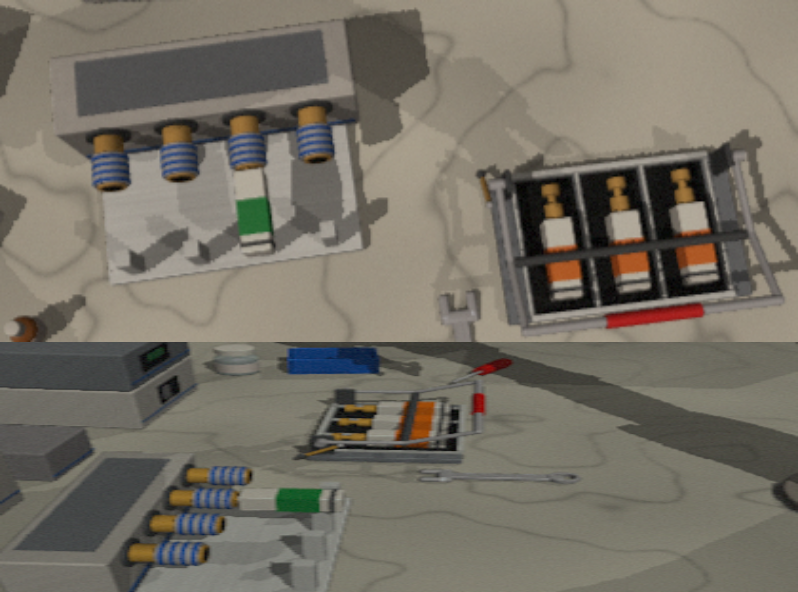

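Run:
```python
from h import *
f=r.grab_frame("top");g=r.grab_frame("side")
print([(b[1],b[2]) for b in blobs(f,"blue",100,5) if b[1][0]<300])
t,s=[b for b in blobs(f,"red",20) if b[1][0]<550][0][1],(371.8,184.0)
print("handle",tri(f,t,g,s)); print(r.get_obs()["contact_force"])
r.hand_in()
```

```text
[(array([275.6, 202.8]), array([266, 194,  24,  18], dtype=int32)), (array([239.9, 207.8]), array([230, 199,  24,  18], dtype=int32)), (array([204. , 212.7]), array([195, 204,  21,  18], dtype=int32)), (array([168.1, 217.2]), array([156, 207,  33,  20], dtype=int32))]
handle (array([ 0.40218401, -0.19516519,  0.0810952 ]), np.float64(0.0004133372838764988))
[-0.48658111  0.22581303 -0.11107383]
the job is handed in; nothing more can be done
```

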